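# Tip the tote of port plugs into the wash tray

### The arm

A 6-joint arm with a two-finger parallel gripper is mounted at the origin on the work surface. World frame = base frame: x ahead of the robot, y to its left, z up, the work surface at z = 0. Lengths are in mm, angles in rad, forces in N, time in s.
With the tool pointing down it reaches from about 350 to 925 mm from the base axis. Payload 6.4 kg.
Tool frame: the origin (TCP) lies at the very end of the fingers, on their centre line; the grasp point (between the pads) lies 19 mm behind it (env.tcp_to_grasp is the distance from the TCP to the grasp point, in mm); z points along the fingers, y is the direction in which the jaws open and shut (so a half turn about z gives the same grasp; the last joint's range is limited). The gripper opens to 85 mm and grips with 20 to 120 N. Pads are 22 mm wide; open, the fingers measure 114 mm over their backs; the gripper's body (76 mm by 85 mm) begins 54 mm behind the grasp point. The pads swing forward as they close: fully open they stand 13 mm farther back than shut.
Start: joints at [1.15, 0.245, 1.558, -0, 1.339, -0.174], TCP at [158.793, 630.316, 231.29] pointing down, gripper open.
Joint ranges: [-3.13, 3.13], [-1.02, 2.26], [0.13, 2.54], [-0.95, 4.09], [0.21, 2.88], [-2.74, 2.74]. Speed limits (rad/s): [2.57, 2.57, 3.14, 3.14, 3.14, 3.14].

### API

Orientations are given as a rotation vector (axis times angle).
In Python, from bench import env, imaging, job gives the robot as it stands.
- The arm moves only by the tool play_rows, never from a script. Its argument "series" is a list of rows, each a list of 3 entries, a list of its own where there are three numbers: the shift along the tool's x, y, z in cm, then the turn about the tool's z in rad, then the opening, from -1 (shut) to 1 (fully open). In form: [[[tx, ty, tz], turn, hand], ...]. A call has 1 to 8 rows; each row shifts and turns the pose as measured when the row begins, along the tool's axes as they then stand; what a row does not reach is not made up. A row lasts 1/8 s, in which the tool goes at most 62.5 mm and 10.7 degrees, less where a joint would pass 70% of its speed; a pose out of reach is approached as far as the arm can. A call with a gripper value outside its range is refused whole. The fingers move at their own pace and stop on an object; "squeeze" is the grip in N (left out, the last holds). Time passes only in rows, so rows that do not move let the fingers close. It gives the time, the measured TCP pose, the force and the opening at its end, in the units of the state.
- env.get_state(): the state, without advancing time (a new reading comes with each control period).
- imaging.get_image(name): name is "side" or "top" or "wrist"; returns a dict with "pixels" (384x512x3 uint8, red, green, blue), "K" (3x3 intrinsics, pixels), "k1" (the pictures are not rectified: a ray, as slopes to the right and down, at radius r is drawn at 1 + k1 r^2 times it, then the intrinsics apply), "R" (3x3) and "t" (3): a world point X has camera coordinates R X + t. Camera axes: x right, y down, z forward; pixel columns grow to the right and rows downward; lengths in mm; the calibration is good to about 2 mm. A picture is of the moment at which its call begins. There is no depth.
- job.finish_job(): hands the job in, once; it reports no verdict.
The state is a dict: "time_s": time; "joints": joint angles; "dq": joint speeds; "joint_efforts": joint torques, N m; "position": TCP position; "tcp_rot": TCP orientation; "contact_force": force on the tool from outside, world axes, zero at the start; "torque": the same for the moment, N m; "grip_width": opening from 0.0 (shut) to 1.0 (fully open).
Only numpy, scipy, OpenCV 4.12 (cv2) and the standard library are available. Lean on these libraries where they do the work, as an engineer would, in place of code of your own. Each camera call takes 0.05 s, during which the arm holds its last target.

### The job

Set the blue tote of port plugs down upright and square on the tipping stand, its foot flange close behind the red stop, then tip it forward over the stop so that it comes to rest on the chute, mouth down and hooked by its foot, with all three plugs in the grey wash tray. Carry it level so that it tips only over the stop, do not knock the lamp bar above, and leave the bottles, jars and other things standing where they are.

Things in the scene. Friction and masses are not known exactly. Their poses are not given: they have to be found in the camera images.
- tote_mid (a point): Blue open-topped tote, 84 (x) x 116 (y) x 100 mm tall, walls and floor 4 mm, about 0.26 kg (0.7 to 1.4 times) plus the plugs. The point is the box's centre, 50 mm above its underside; z points out of the mouth, x to its front. A foot flange 15 mm deep, 6 mm high runs along the lower edge of the front: its front edge is 57 mm ahead of this point. Starts upright on the bench.
- tote_handle (a point): Middle of the tote's rigid yellow handle bar, 34 mm long (tote x), 16 mm wide (tote y), 16 mm high; 88 mm above tote_mid and 18 mm behind it: grasp it across its width. A blue post 16 mm wide rises from the middle of the rear (-x) wall, flush with its outside, to the bar's rear end. Axes as the tote's.
- tote_foot (a point): Middle of the lower front edge of the tote's foot flange, 57 mm ahead of and 50 mm below tote_mid. Axes as the tote's.
- dock (a point): Fixed tipping stand: centre of its platform, 124 (x) x 150 mm (y), top 100 mm above the bench, where the tote is to stand facing x, the tipping direction (away from the robot); z up. The stop's rear face is 58 mm ahead: tote_mid is at +1 mm along x when its foot touches it. Pushed forward with some 5 N high on its rear wall, the tote tips; past 50 to 56 degrees it goes over by itself.
- stop_edge (a point): Middle of the top edge of the red stop on the platform's front (17 mm high, 4 mm thick, 150 mm wide), over which the tote tips. From here a steel chute 95 mm long falls forward at 45 degrees between cheeks 140 mm apart that rise 32 mm from it. A tipped tote lies with its front wall on the chute, mouth down the slope, its foot hooked behind the stop.
- tray_mid (a point): Centre of the inner floor of the grey wash tray fixed at the end of the chute: inside 130 mm (x) by 160 mm (y), floor 5 mm above the bench, front and side rims 70 mm, rear rim 36 mm above the bench. Axes as the dock's.
- lamp_edge (a point): Fixed lamp bar over the stand: middle of its lower rear edge, 362 mm above the bench, 14 mm behind the dock. The bar is 260 (y) x 40 (x) x 35 mm high, on 16 mm posts 24 mm ahead of this edge, 118 mm to either side (feet 32 mm). It blocks a gripper pointing straight down at the handle of a docked tote; one leaning back 30 to 45 degrees (body towards the dock's -x) passes. Axes as the dock's.
- lamp: The lamp bar and its posts; origin on the bench under the dock, axes as the dock's.
- plug0_mid (a point): Steel port plug with a red head: 60 mm long, shank 26 mm and head 30 mm across (head at +z), 60 g. The point is half-way along it. Starts standing loose inside the tote.
- plug1_mid (a point): Steel port plug with a red head: 60 mm long, shank 26 mm and head 30 mm across (head at +z), 60 g. The point is half-way along it. Starts standing loose inside the tote.
- plug2_mid (a point): Steel port plug with a red head: 60 mm long, shank 26 mm and head 30 mm across (head at +z), 60 g. The point is half-way along it. Starts standing loose inside the tote.
- media_bottle: Bystander: brown media bottle with a blue cap, 68 mm across, 165 mm tall. Origin in the middle of its underside.
- salt_jar: Bystander: white jar with a red lid, 60 mm across, 85 mm tall. Origin in the middle of its underside.
- beaker: Bystander: glass beaker, 62 mm across, 85 mm tall. Origin in the middle of its underside.
- buffer_bottle: Bystander: white bottle with an orange cap, 64 mm across, 150 mm tall. Origin in the middle of its underside.
- feed_jar: Bystander: glass jar with a black lid, 56 mm across, 70 mm tall. Origin in the middle of its underside.
- dip_tube: Bystander: steel dip tube with a flange, 151 mm long, lying on the bench, 36 mm high. Origin in the middle of its underside.

How it is judged:
By the outcome, as a careful person would: the job done as asked, in the order asked, and still so for the second after the job is handed in, with the robot touching nothing.
It also fails if it takes over 64 s, if anything falls off the work surface, if the arm or the gripper's body presses on something with over 40 N, if the wrist force passes 120 N, or if a joint passes its speed limit or range.

## Working session

There is one attempt and no reset: what is moved stays moved. The work goes in short steps, Python scripts to look and compute and a tool call to move; the robot and the scene stay as the last step left them, time stands still between calls to the robot, and variables do not carry over. Pictures are saved under pics/ and viewed, and the job is handed in when it is done.

Besides the shell and the picture viewer there is one more tool, called by a JSON object that holds its "api" and its "payload", one argument or row to a line. play_rows: Moves the arm, as the interface text tells. Its arguments: {"type":"object","properties":{"series":{"type":"array","items":{"type":"array"}},"squeeze":{"type":"number"}},"required":["series"]}

```bash
ls -R . | head -40; mkdir -p pics; python3 - <<'E'
from bench import env, imaging, job
import cv2, numpy as np
print(env.get_state())
for n in ["side","top","wrist"]:
    d=imaging.get_image(n); cv2.imwrite(f"pics/{n}0.png",d["pixels"][:,:,::-1]); print(n,d["K"].tolist(),d["k1"],d["R"].tolist(),d["t"].tolist())
    np.savez(f"pics/{n}0.npz",**d)
E
```

```text
.:
pics

./pics:
{'time_s': 0.0, 'joints': array([ 1.14990574e+00,  2.45833539e-01,  1.55901324e+00,  2.65149107e-05,
        1.33874027e+00, -1.74111105e-01]), 'dq': array([ 1.37412641e-03, -1.46499329e-03,  6.73434370e-05, -1.76209733e-03,
       -1.66653688e-03,  8.46325399e-04]), 'joint_efforts': array([-5.20337799e-04, -4.29534709e+01, -3.26115632e+01, -2.58369573e-04,
        5.46663054e-03,  3.57820946e-07]), 'position': array([158.54317434, 629.78377529, 230.16830619]), 'tcp_rot': array([-3.86591794e-01, -3.11710032e+00,  2.98271817e-03]), 'contact_force': array([-1.15583768, -0.02220992,  0.45940367]), 'torque': array([-0.08581853,  0.02074642, -0.00388206]), 'grip_width': 1.0034003337424062}
side [[388.0852797339009, 0.0, 254.95831308550177], [0.0, 388.0852797339009, 179.00248745827938], [0.0, 0.0, 1.0]] 0.016722071277865673 [[-0.9331681351499899, -0.35915807908554925, -0.014237477595015499], [-0.22573242496889295, 0.6164048489223931, -0.754380497191321], [0.2797179004968279, -0.7007499814145842, -0.6562829875054711]] [499.4057011210464, 322.38283272011427, 1073.2371998421634]
top [[361.76198239162767, 0.0, 259.93499269822144], [0.0, 361.76198239162767, 191.47579019083489], [0.0, 0.0, 1.0]] -0.04736258134095887 [[-0.003258156306132411, -0.9999937810933603, -0.001349885954302995], [-0.9897663749152851, 0.0034174046601400452, -0.1426563858803532], [0.14266011182015872, 0.0008712749242734006, -0.9897713540891484]] [-56.94588952277739, 575.2383601220154, 1285.1455752457837]
wrist [[343.119795815721, 0.0, 254.85355406629333], [0.0, 343.119795815721, 190.55756116038998], [0.0, 0.0, 1.0]] -0.0920579173541618 [[0.2449206883405432, 0.9695406641566607, -0.0021810477889163586], [0.9294134454549778, -0.23414225256283253, 0.28525085972230074], [0.27605163254417353, -0.07189093205311622, -0.9584504108498426]] [-647.9555672333074, -37.319932204636565, 379.9270989665417]
```

View pics/side0.png

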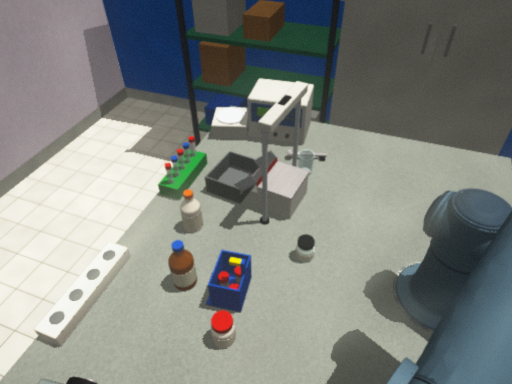

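View pics/top0.png

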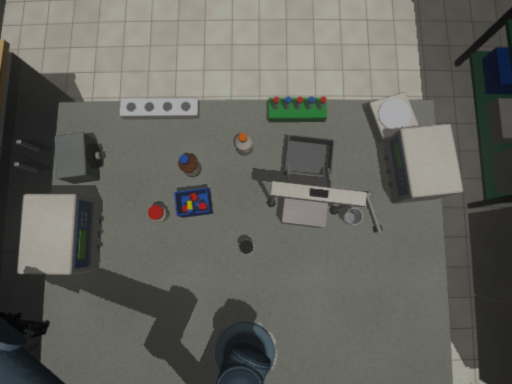

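View pics/wrist0.png

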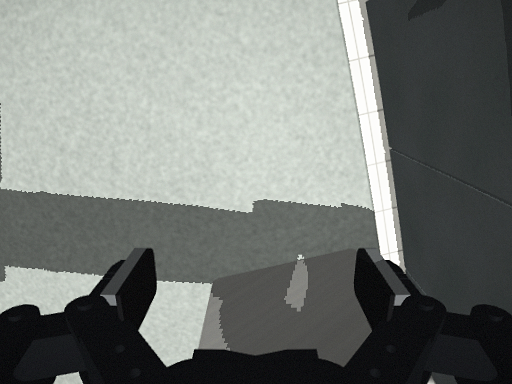

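The top view shows the tote at about (193,201), the stand at (305,212) under the lamp bar at (318,193), and the tray at (307,157). The bystanders are around them. I'll zoom in next.

```bash
cat > h.py <<'E'
import numpy as np, cv2
from scipy.spatial.transform import Rotation as Ro
def load(n): return dict(np.load(f"pics/{n}.npz"))
def proj(d,X):
    X=np.atleast_2d(X).astype(float); c=X@d["R"].T+d["t"]; s=c[:,:2]/c[:,2:]
    s=s*(1+d["k1"]*(s**2).sum(1,keepdims=True)); return s@d["K"][:2,:2].T+d["K"][:2,2]
def ray(d,uv):
    p=(np.array(uv,float)-d["K"][:2,2])/np.array([d["K"][0,0],d["K"][1,1]]); s=p.copy()
    for _ in range(20): s=p/(1+d["k1"]*(s@s))
    v=d["R"].T@np.array([s[0],s[1],1]); o=-d["R"].T@d["t"]; return o,v
def atz(d,uv,z):
    o,v=ray(d,uv); return o+v*(z-o[2])/v[2]
def grab(n,tag):
    from bench import imaging
    d=imaging.get_image(n); np.savez(f"pics/{tag}.npz",**d); return d
def crop(d,box,s,out):
    x0,y0,x1,y1=box; im=d["pixels"][y0:y1,x0:x1,::-1]
    im=cv2.resize(im,None,fx=s,fy=s,interpolation=cv2.INTER_CUBIC); 
    for x in range((x0+9)//10*10,x1,10): cv2.line(im,((x-x0)*s,0),((x-x0)*s,6 if x%50 else 16),(0,255,255),1)
    for y in range((y0+9)//10*10,y1,10): cv2.line(im,(0,(y-y0)*s),(6 if y%50 else 16,(y-y0)*s),(0,255,255),1)
    cv2.imwrite(out,im)
E
python3 - <<'E'
from h import *
t=load("top0"); s=load("side0")
crop(t,(140,125,260,215),6,"pics/t_a.png"); crop(t,(240,125,390,240),5,"pics/t_b.png")
crop(s,(150,180,330,310),4,"pics/s_a.png"); crop(s,(190,70,340,230),4,"pics/s_b.png")
E
```

```text
(no output)
```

View pics/t_a.png

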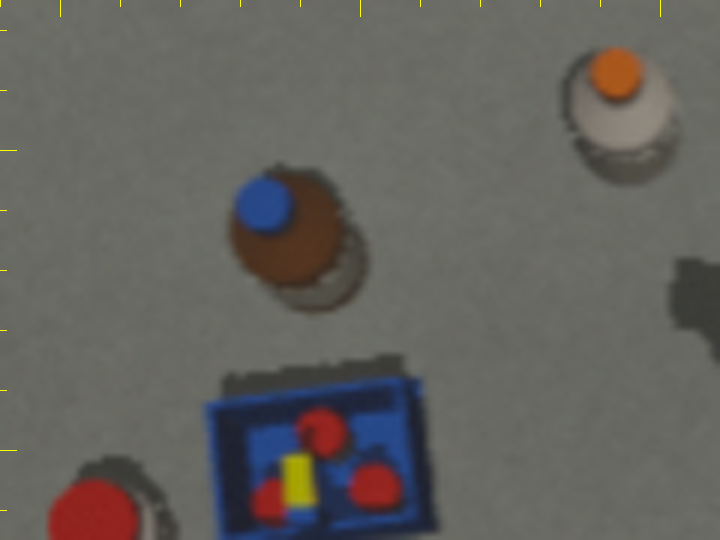

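View pics/t_b.png

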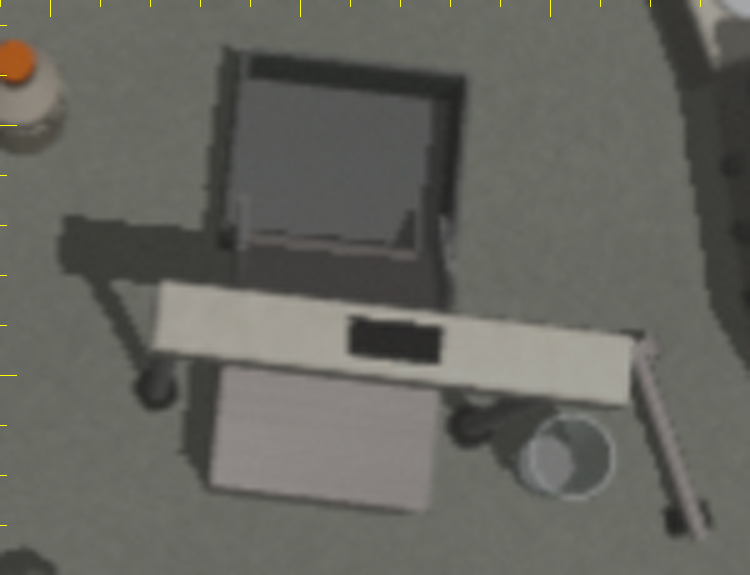

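View pics/s_a.png

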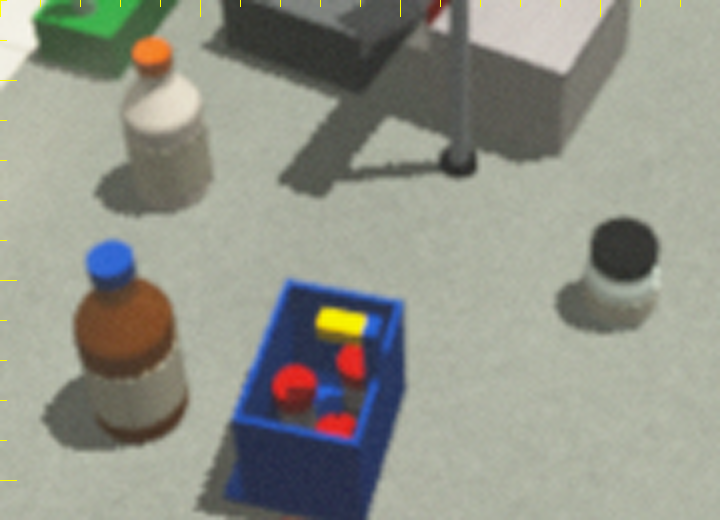

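View pics/s_b.png

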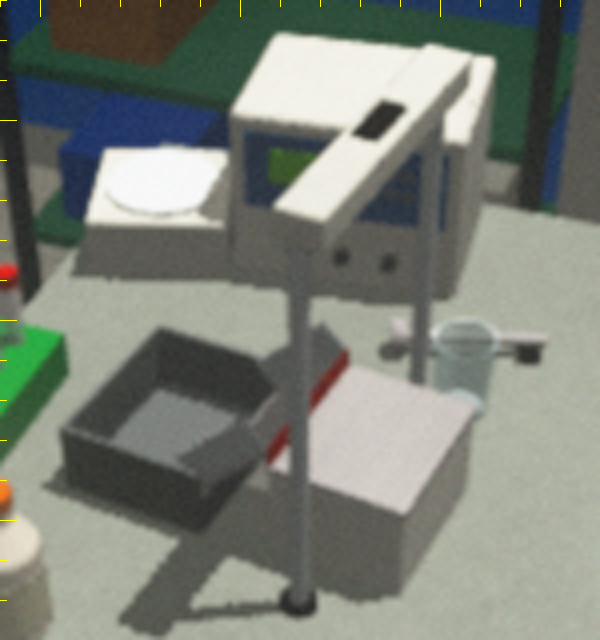

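```bash
python3 - <<'E'
from h import *
t=load("top0"); s=load("side0")
crop(t,(165,180,225,225),12,"pics/t_c.png"); 
crop(s,(200,240,260,315),8,"pics/s_c.png")
E
```

```text
(no output)
```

View pics/t_c.png

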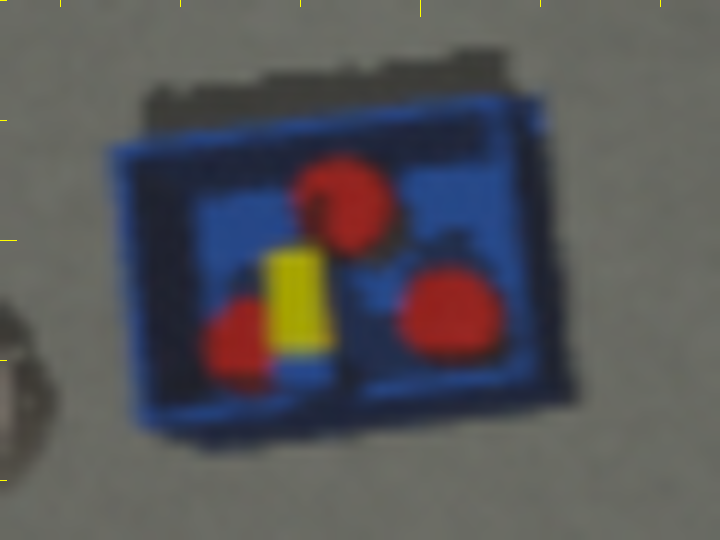

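View pics/s_c.png

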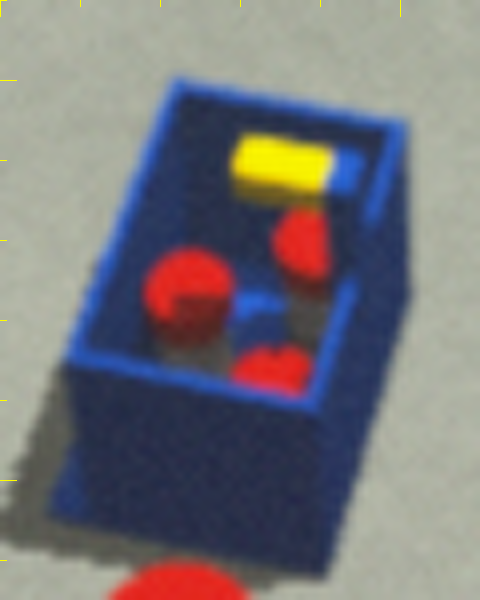

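```bash
cat > fit.py <<'E'
from h import *
from scipy.optimize import least_squares
t=load("top0"); s=load("side0")
def fit(obs,p0,rep=True):
    # obs: list (cam, local xyz (z above bench), uv)
    def res(p):
        c,si=np.cos(p[2]),np.sin(p[2]); out=[]
        for d,l,uv in obs:
            X=[p[0]+c*l[0]-si*l[1],p[1]+si*l[0]+c*l[1],l[2]]
            out.append((proj(d,X)[0]-uv))
        return np.array(out)
    r=least_squares(lambda p:res(p).ravel(),p0,x_scale=[100,100,.1],loss="soft_l1")
    if rep: print(r.x.round(4)); print(res(r.x).round(1).tolist())
    return r.x
if __name__=="__main__":
    tote=[(t,(42,58,100),(174.2,192.2)),(t,(42,-58,100),(208.3,188.3)),(t,(-42,58,100),(176.7,215.7)),(t,(-42,-58,100),(210.3,211.7)),
     (t,(57,-58,3),(210.4,188.3)),(t,(-42,-58,0),(213,213.3)),(t,(-18,0,146),(189.6,205)),
     (s,(42,-58,100),(222.2,250)),(s,(-42,-58,100),(250.7,255.2)),(s,(-42,58,100),(239.7,291)),(s,(42,58,100),(208.5,285)),
     (s,(-42,58,0),(240.5,312)),(s,(57,58,0),(206,304.3)),(s,(-42,-58,0),(251.2,277))]
    a=fit(tote,[540,120,0])
    b=fit([o for o in tote if o[0] is t],[540,120,0]); b=fit([o for o in tote if o[0] is s],[540,120,0])
    dock=[(t,(-62,75,100),(282,222.4)),(t,(-62,-75,100),(325,227.4)),
     (t,(26,130,397),(271.6,181.4)),(t,(-14,130,397),(270.6,195)),(t,(26,-130,397),(366.8,192.4)),(t,(-14,-130,397),(365.8,206)),
     (s,(-62,-75,100),(307.5,171)),(s,(-62,75,100),(291,198)),
     (s,(26,130,397),(259.5,122)),(s,(-14,130,397),(271.5,125)),(s,(26,-130,397),(297.5,81)),(s,(-14,-130,397),(307.5,85))]
    a=fit(dock,[550,-160,0])
    fit([o for o in dock if o[0] is t],[540,-120,0]); fit([o for o in dock if o[0] is s],[540,-120,0])
    print("beaker",atz(t,(240+572/5,125+455/5),85),"feedjar",atz(t,(246,245),70),"media",atz(t,(184,159),165),"salt",atz(t,(155.5,211.5),85))
    print("buffer",atz(t,(242.5,137),150),"dip",atz(t,(240+640/5,125+345/5),18),atz(t,(240+700/5,125+535/5),18))
E
python3 fit.py
```

```text
[5.327440e+02 1.813257e+02 1.185000e-01]
[[-0.5, -0.7], [-1.8, -0.8], [-0.8, -0.5], [-1.4, -0.5], [-0.5, -0.7], [-0.3, 0.3], [-0.4, -0.0], [0.1, -0.9], [0.9, -0.3], [0.2, -0.1], [-0.1, -0.9], [0.9, -0.0], [0.6, -0.2], [1.1, -0.6]]
[5.311138e+02 1.784876e+02 1.196000e-01]
[[0.3, -0.2], [-1.0, -0.4], [-0.0, -0.0], [-0.6, -0.1], [0.2, -0.3], [0.4, 0.7], [0.4, 0.5]]
[5.336068e+02 1.829994e+02 1.250000e-01]
[[-0.5, -0.4], [0.2, -0.1], [-0.2, 0.3], [-0.6, -0.4], [0.5, 0.4], [0.1, 0.4], [0.5, -0.3]]
[ 5.120087e+02 -2.145148e+02 -1.146000e-01]
[[-0.6, -0.2], [-0.5, -0.5], [-0.8, -0.6], [-1.4, 0.4], [0.3, -1.0], [0.2, 0.2], [2.1, 0.2], [1.0, 0.4], [-0.9, -2.0], [0.7, -1.3], [-0.4, -1.8], [1.7, -3.2]]
[ 5.111834e+02 -2.159089e+02 -1.183000e-01]
[[-0.2, -0.1], [-0.1, -0.1], [-0.3, -0.5], [-0.9, 0.6], [0.8, -0.5], [0.7, 0.6]]
[ 5.128563e+02 -2.082017e+02 -1.006000e-01]
[[1.2, 1.1], [0.6, 1.6], [-1.5, -0.6], [0.3, 0.0], [-1.9, -1.1], [0.3, -2.5]]
beaker [ 480.35127713 -391.20237877   85.        ] feedjar [380.97865418  -9.2994016   70.        ] media [668.77703428 196.8279099  165.        ] salt [498.55247173 310.16328109  85.        ]
buffer [7.48985226e+02 4.14052404e-01 1.50000000e+02] dip [ 567.44956504 -463.18276426   18.        ] [ 425.7141039  -501.59151814   18.        ]
```

```bash
cat >> h.py <<'E'
def rel(target, yaw_y=None):
    """shift (cm, tool axes) from current TCP to target, turn to bring tool y to angle yaw_y(world) mod pi, tilt"""
    from bench import env
    st=env.get_state(); R=Ro.from_rotvec(st["tcp_rot"]).as_matrix(); p=st["position"]
    print("t",round(st["time_s"],2),"p",p.round(1),"F",st["contact_force"].round(1),"grip",round(st["grip_width"],3),"tilt x,y",R[:2,2].round(4),"ang_y",round(np.arctan2(R[1,1],R[0,1]),4),"j",st["joints"].round(2))
    if target is not None: print("shift cm",(R.T@(np.array(target)-p)/10).round(2))
    if yaw_y is not None:
        d=yaw_y-np.arctan2(R[1,1],R[0,1]); d=(d+np.pi/2)%np.pi-np.pi/2; print("turn about tool z",round(-d,4))
    return st,R
def L(dock,l):
    c,s=np.cos(dock[2]),np.sin(dock[2]); return np.array([dock[0]+c*l[0]-s*l[1],dock[1]+s*l[0]+c*l[1],l[2]])
DOCK=(511.5,-215.3,-.117); TOTE=(531.8,180.5,.120)
E
python3 - <<'E'
from h import *
w=load("wrist0"); h=L(TOTE,(-18,0,250)); st,R=rel(h,TOTE[2]+np.pi/2)
c=-w["R"].T@w["t"]; print("cam in tool",R.T@(c-st["position"])); print("cam axis in tool",(w["R"]@R).round(2))
print(h)
E
```

```text
t 0.15 p [158.6 629.9 230.4] F [ 0.1  0.3 -0.5] grip 0.998 tilt x,y [-0.0006 -0.0014] ang_y 1.324 j [ 1.15  0.25  1.56 -0.    1.34 -0.17]
shift cm [-45.49 -35.11  -1.92]
turn about tool z -0.3668
cam in tool [  72.15468736   -0.97063013 -142.94216647]
cam axis in tool [[-0.    1.    0.  ]
 [-0.96 -0.   -0.29]
 [-0.29 -0.    0.96]]
[513.92944455 178.34518027 250.        ]
```

{"api": "play_rows", "payload": {
  "series": [
    [[-4.55, -3.51, 0], 0, 1],
    [[-4.55, -3.51, 0], 0, 1],
    [[-4.55, -3.51, 0], 0, 1],
    [[-4.55, -3.51, 0], 0, 1],
    [[-4.55, -3.51, 0], 0, 1],
    [[-4.55, -3.51, 0], 0, 1],
    [[-4.55, -3.51, 0], 0, 1],
    [[-4.55, -3.51, 0], 0, 1]
  ],
  "squeeze": 40
}}

```text
time_s: 1.15
position: [448.6, 260.2, 228.7]
tcp_rot: [-0.374, -3.118, 0.004]
contact_force: [0.9, 0.9, -0.4]
grip_width: 1.0
```

```bash
python3 - <<'E'
from h import *
st,R=rel(L(TOTE,(-18,0,230)),TOTE[2]+np.pi/2)
E
```

```text
t 1.15 p [448.6 260.2 228.7] F [ 0.9  0.9 -0.4] grip 1.0 tilt x,y [-0.0011 -0.0025] ang_y 1.332 j [ 0.31 -0.06  1.89 -0.    1.31 -1.02]
shift cm [-8.28 -6.41 -0.12]
turn about tool z -0.3588
```

{"api": "play_rows", "payload": {
  "series": [
    [[-4.14, -3.2, 0], 0, 1],
    [[-4.14, -3.2, 0], 0, 1],
    [[0, 0, 0], -0.18, 1],
    [[0, 0, 0], -0.18, 1],
    [[0, 0, 0], 0, 1]
  ]
}}

```text
time_s: 1.78
position: [517.3, 170.9, 227.6]
tcp_rot: [0.192, -3.133, 0.004]
contact_force: [0.7, 0.5, -0.1]
grip_width: 1.0
```

```bash
python3 - <<'E'
from h import *
w=grab("wrist","w1"); s=grab("side","s1")
st,R=rel(L(TOTE,(-18,0,138-19)),TOTE[2]+np.pi/2)
cv2.imwrite("pics/w1.png",w["pixels"][:,:,::-1]); crop(s,(170,180,290,315),5,"pics/s1.png")
for z in(130,146):
  print(z,[proj(w,L(TOTE,(x,y,z)))[0].round(0).tolist() for x,y in((-35,8),(-35,-8),(-1,8),(-1,-8))])
E
```

```text
t 1.88 p [517.2 171.2 227.6] F [-0.4  0.2  1. ] grip 1.001 tilt x,y [-0.0027 -0.0026] ang_y 1.693 j [ 0.11  0.    1.83 -0.    1.31 -1.58]
shift cm [ 0.2   0.77 10.86]
turn about tool z 0.0022
130 [[279.0, 166.0], [257.0, 166.0], [278.0, 211.0], [256.0, 211.0]]
146 [[280.0, 171.0], [257.0, 171.0], [279.0, 219.0], [257.0, 219.0]]
```

View pics/w1.png

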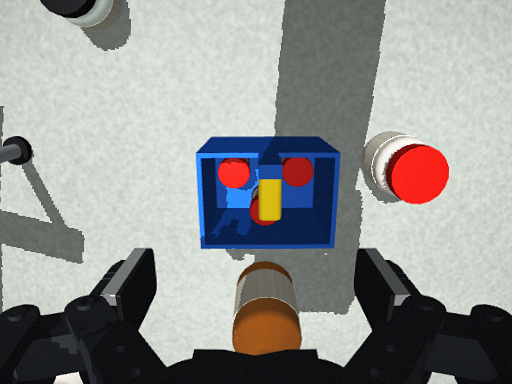

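View pics/s1.png

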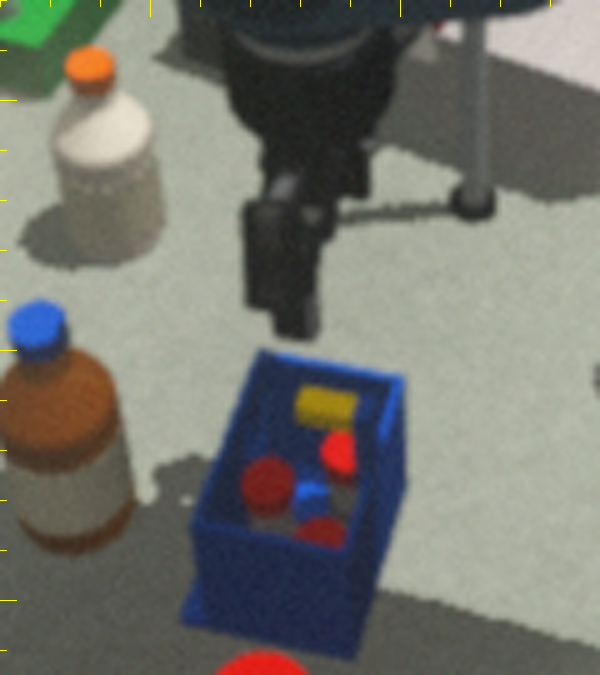

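{"api": "play_rows", "payload": {
  "series": [
    [[0.2, 0.85, 1.5], 0, 1],
    [[0, 0, 3.1], 0, 1],
    [[0, 0, 3.1], 0, 1],
    [[0, 0, 2.6], 0, 1],
    [[0, 0, 0], 0, 1]
  ]
}}

```text
time_s: 2.5
position: [510.5, 182.5, 118.0]
tcp_rot: [0.186, -3.13, 0.003]
contact_force: [-0.0, -0.0, -0.1]
grip_width: 1.004
```

```bash
python3 - <<'E'
from h import *
w=grab("wrist","w2")
st,R=rel(L(TOTE,(-18,0,138-19)),TOTE[2]+np.pi/2)
cv2.imwrite("pics/w2.png",w["pixels"][:,:,::-1])
E
```

```text
t 2.55 p [511.6 182.6 119.5] F [-0.4  1.   0.1] grip 0.999 tilt x,y [-0.003  -0.0019] ang_y 1.6894 j [ 0.13  0.13  1.91 -0.    1.11 -1.55]
shift cm [-0.18 -0.45  0.05]
turn about tool z -0.0014
```

View pics/w2.png

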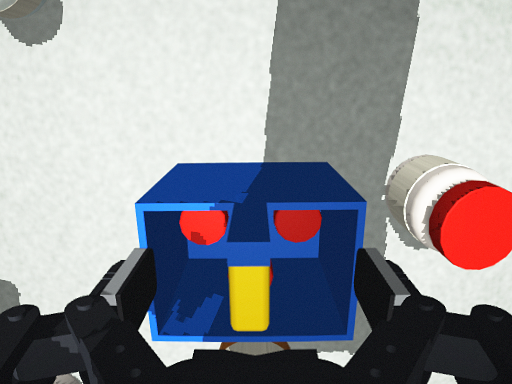

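{"api": "play_rows", "payload": {
  "series": [
    [[-0.15, -0.25, 0], 0, 1],
    [[0, 0, 0], 0, -1],
    [[0, 0, 0], 0, -1],
    [[0, 0, 0], 0, -1],
    [[0, 0, 0], 0, -1],
    [[0, 0, 0], 0, -1],
    [[0, 0, 0], 0, -1]
  ],
  "squeeze": 60
}}

```text
time_s: 3.42
position: [516.0, 180.7, 123.8]
tcp_rot: [-0.185, 3.132, -0.002]
contact_force: [-0.2, -0.3, -0.2]
grip_width: 0.177
```

```bash
python3 - <<'E'
from h import *
w=grab("wrist","w3")
st,R=rel(L(TOTE,(-18,0,138-19)),TOTE[2]+np.pi/2)
cv2.imwrite("pics/w3.png",w["pixels"][:,:,::-1])
E
```

```text
t 3.48 p [516.  180.7 123.8] F [-0.3 -0.7  0.9] grip 0.176 tilt x,y [ 0.0043 -0.0013] ang_y 1.689 j [ 0.13  0.13  1.9  -0.    1.11 -1.56]
shift cm [ 0.24 -0.21  0.48]
turn about tool z -0.0018
```

View pics/w3.png

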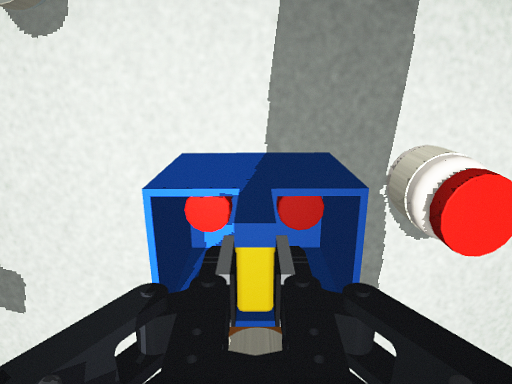

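{"api": "play_rows", "payload": {
  "series": [
    [[0, 0, -0.5], 0, -1],
    [[0, 0, -1.5], 0, -1],
    [[0, 0, -2.5], 0, -1],
    [[0, 0, -2.5], 0, -1],
    [[0, 0, -2.5], 0, -1],
    [[0, 0, -2], 0, -1],
    [[0, 0, -1], 0, -1]
  ]
}}

```text
time_s: 4.35
position: [512.4, 180.8, 252.2]
tcp_rot: [0.186, -3.132, 0.003]
contact_force: [0.2, 0.6, -3.8]
grip_width: 0.176
```

```bash
python3 - <<'E'
from h import *
s=grab("side","s4")
st,R=rel(L(DOCK,(-115,380,245)),DOCK[2]+np.pi/2)
crop(s,(150,170,310,310),5,"pics/s4.png")
E
```

```text
t 4.4 p [512.9 180.9 253.3] F [-0.2  0.2 -2.4] grip 0.172 tilt x,y [-0.0022 -0.0016] ang_y 1.6892 j [ 0.13 -0.02  1.81 -0.    1.36 -1.56]
shift cm [7.14 0.31 0.84]
turn about tool z 0.2354
```

View pics/s4.png

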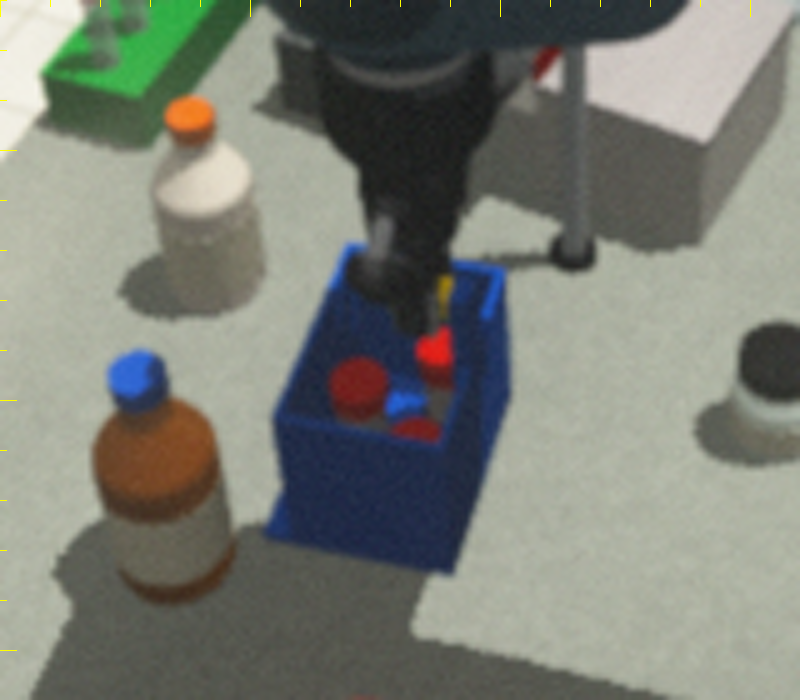

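```bash
python3 - <<'E'
from h import *
s=load("s4")
for z in (234,300,340,360,380,400,420,450,500): print(z,z-253,proj(s,(513,181,z))[0].round(1), "w/40mm +-x", proj(s,(473,181,z))[0].round(1),proj(s,(553,181,z))[0].round(1))
crop(s,(130,60,290,240),4,"pics/s4b.png")
t=grab("top","t4"); crop(t,(140,100,300,220),5,"pics/t4.png")
E
```

```text
234 -19 [235.2 237.7] w/40mm +-x [250.6 242.2] [220.1 233.3]
300 47 [233.8 218.9] w/40mm +-x [250.  223.4] [218.1 214.6]
340 87 [232.9 206.6] w/40mm +-x [249.6 211.1] [216.7 202.3]
360 107 [232.5 200.2] w/40mm +-x [249.4 204.6] [216.  195.9]
380 127 [232.  193.5] w/40mm +-x [249.2 198. ] [215.3 189.2]
400 147 [231.5 186.7] w/40mm +-x [248.9 191.1] [214.5 182.4]
420 167 [231.  179.6] w/40mm +-x [248.7 184. ] [213.8 175.4]
450 197 [230.2 168.6] w/40mm +-x [248.3 172.9] [212.5 164.4]
500 247 [228.7 148.9] w/40mm +-x [247.7 153.1] [210.4 144.8]
```

View pics/s4b.png

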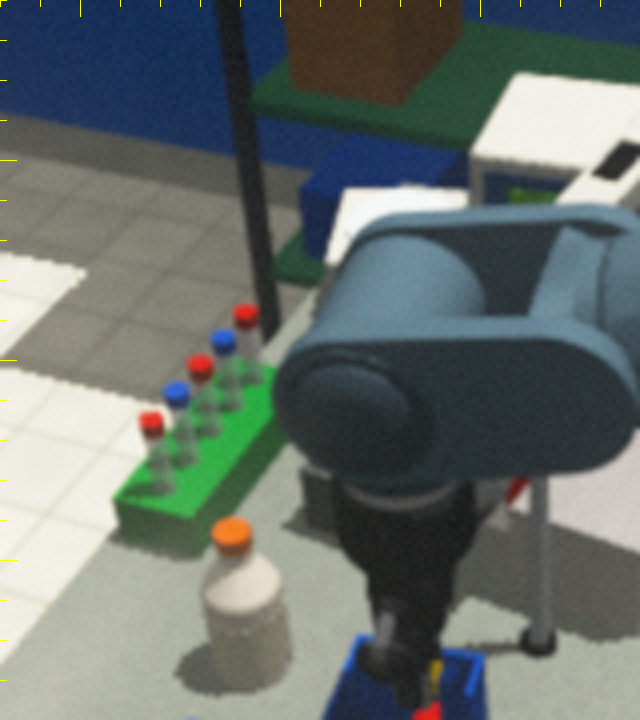

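View pics/t4.png

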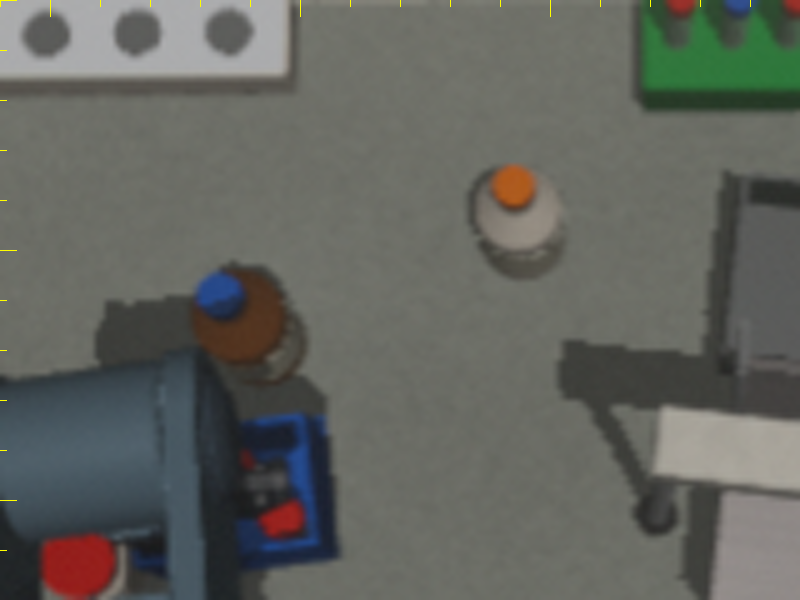

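```bash
python3 - <<'E'
from h import *
s=load("s4")
def aty(d,uv,y):
    o,v=ray(d,uv); return o+v*(y-o[1])/v[1]
for y in (181,221,241,261):
  print(y,"ctr",aty(s,(130+355/4,60+405/4),y).round(0),"left",aty(s,(130+275/4,60+395/4),y).round(0),"bottom",aty(s,(130+420/4,60+484/4),y).round(0),"top",aty(s,(130+400/4,60+335/4),y).round(0),"flangebot",aty(s,(130+400/4,60+510/4),y).round(0))
t=load("t4")
for z in (430,480,530): print(z,"plate",atz(t,(140+170/5,100+350/5),z).round(0),atz(t,(140+235/5,100+400/5),z).round(0),"cylTop",atz(t,(140+60/5,100+370/5),z).round(0))
E
```

```text
181 ctr [538. 181. 462.] left [584. 181. 456.] bottom [504. 181. 419.] top [509. 181. 513.] flangebot [517. 181. 397.]
221 ctr [516. 221. 498.] left [559. 221. 493.] bottom [485. 221. 458.] top [490. 221. 545.] flangebot [497. 221. 437.]
241 ctr [505. 241. 516.] left [547. 241. 511.] bottom [475. 241. 477.] top [480. 241. 561.] flangebot [486. 241. 457.]
261 ctr [494. 261. 534.] left [534. 261. 529.] bottom [465. 261. 497.] top [470. 261. 577.] flangebot [476. 261. 477.]
430 plate [576. 165. 430.] [550. 130. 430.] cylTop [566. 222. 430.]
480 plate [566. 153. 480.] [541. 120. 480.] cylTop [556. 207. 480.]
530 plate [556. 141. 530.] [532. 110. 530.] cylTop [547. 192. 530.]
```

{"api": "play_rows", "payload": {
  "series": [
    [[1.5, 0, 0], 0, -1],
    [[3, 0.1, 0], 0.06, -1],
    [[2.5, 0.2, 0.2], 0.1, -1],
    [[0.8, 0, 0.2], 0.075, -1],
    [[0, -1.5, 0], 0, -1],
    [[0, -3, 0], 0, -1],
    [[0, -4, 0], 0, -1]
  ]
}}

```text
time_s: 5.32
position: [418.4, 90.3, 241.8]
tcp_rot: [-0.181, -3.121, 0.007]
contact_force: [-0.1, -0.8, -4.2]
grip_width: 0.173
```

```bash
python3 - <<'E'
from h import *
st,R=rel(L(DOCK,(-110,0,245)),DOCK[2]+np.pi/2)
E
```

```text
t 5.33 p [418.4  90.3 241.8] F [-0.1 -0.8 -4.2] grip 0.173 tilt x,y [-0.0152 -0.0036] ang_y 1.4547 j [-0.05 -0.31  2.08 -0.    1.39 -1.5 ]
shift cm [ -1.78 -29.27  -0.19]
turn about tool z 0.0009
```

{"api": "play_rows", "payload": {
  "series": [
    [[-0.3, -4.5, -0.2], 0, -1],
    [[-0.3, -4.5, -0.2], 0, -1],
    [[-0.3, -4.5, -0.2], 0, -1],
    [[-0.3, -4.5, -0.2], 0, -1],
    [[-0.2, -4.5, -0.2], 0, -1],
    [[-0.2, -4, 0], 0, -1],
    [[0, -2.3, 0], 0, -1],
    [[0, 0, 0], 0, -1]
  ]
}}

```text
time_s: 6.32
position: [396.2, -215.9, 250.8]
tcp_rot: [-0.178, -3.117, 0.01]
contact_force: [-0.4, -0.1, -4.2]
grip_width: 0.171
```

```bash
python3 - <<'E'
from h import *
s=grab("side","s5"); t=grab("top","t5")
st,R=rel(L(DOCK,(-65,0,230)),DOCK[2]+np.pi/2)
crop(s,(210,60,350,230),4,"pics/s5.png");crop(t,(240,130,390,250),5,"pics/t5.png")
E
```

```text
t 6.42 p [ 396.6 -214.1  250.7] F [ 0.   0.6 -4.3] grip 0.172 tilt x,y [-0.0196 -0.0041] ang_y 1.4584 j [-0.74 -0.25  2.02 -0.02  1.39 -2.19]
shift cm [-4.97  1.21  1.97]
turn about tool z 0.0046
```

View pics/s5.png

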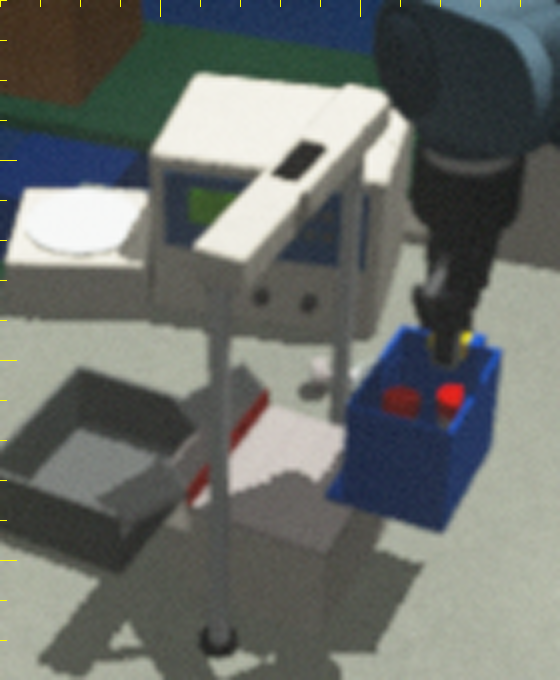

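View pics/t5.png

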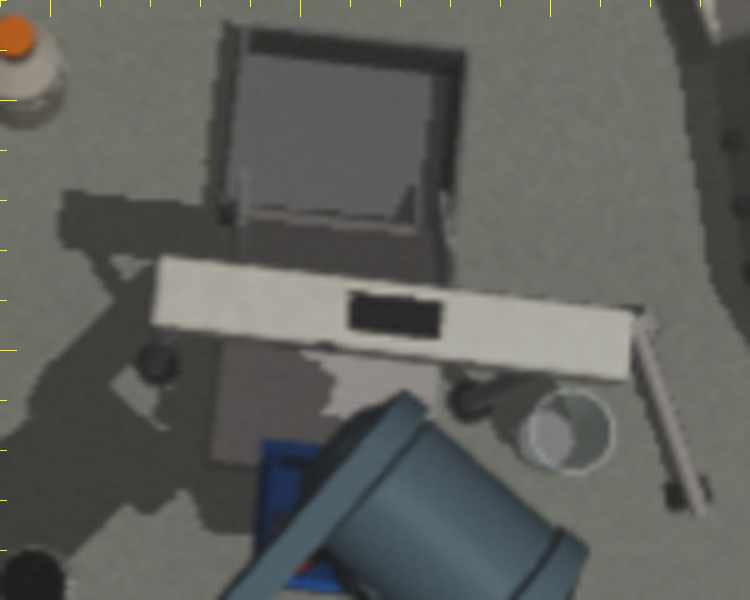

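```bash
python3 - <<'E'
from h import *
s=load("s5");t=load("t5")
def loc(P): 
    d=np.array(P[:2])-DOCK[:2]; c,q=np.cos(DOCK[2]),np.sin(DOCK[2]); return np.array([c*d[0]+q*d[1],-q*d[0]+c*d[1],P[2]]).round(0)
def aty(d,uv,y):
    o,v=ray(d,uv); return o+v*(y-o[1])/v[1]
print("tool",loc((396.6,-214.1,250)))
for z in (440,480,520,560): print(z,"tip",loc(atz(t,(240+405/5,130+395/5),z)),"tipR",loc(atz(t,(240+425/5,130+410/5),z)),"cylR",loc(atz(t,(240+588/5,130+545/5),z)), "plateL",loc(atz(t,(240+305/5,130+485/5),z)))
for y in (-280,-250,-230,-210,-190,-170): print(y,"left",loc(aty(s,(210+377/4,60+50/4),y)),"bot",loc(aty(s,(210+440/4,60+152/4),y)),"botL",loc(aty(s,(210+400/4,60+125/4),y)))
for l in (-115,-75): 
  for z in (390,400,420,450): print(z,proj(s,L(DOCK,(l,-5,z))).round(0))
crop(s,(280,30,400,160),5,"pics/s5b.png")
E
```

```text
tool [-114.  -12.  250.]
440 tip [-39.  -3. 440.] tipR [-46. -14. 440.] cylR [-104. -102.  440.] plateL [-90.  43. 440.]
480 tip [-44.   3. 480.] tipR [-50.  -7. 480.] cylR [-106.  -91.  480.] plateL [-93.  47. 480.]
520 tip [-48.   9. 520.] tipR [-54.  -1. 520.] cylR [-108.  -81.  520.] plateL [-95.  51. 520.]
560 tip [-53.  15. 560.] tipR [-59.   6. 560.] cylR [-109.  -70.  560.] plateL [-97.  55. 560.]
-280 left [-18. -67. 455.] bot [-71. -73. 384.] botL [-39. -70. 400.]
-250 left [-29. -38. 470.] bot [-80. -44. 401.] botL [-50. -41. 416.]
-230 left [-36. -19. 480.] bot [-86. -25. 412.] botL [-56. -21. 427.]
-210 left [-43.   0. 490.] bot [-92.  -5. 423.] botL [-63.  -2. 438.]
-190 left [-50.  20. 500.] bot [-98.  14. 434.] botL [-70.  17. 449.]
-170 left [-58.  39. 509.] bot [-104.   33.  446.] botL [-77.  37. 460.]
390 [[327. 111.]]
400 [[327. 107.]]
420 [[328. 101.]]
450 [[329.  91.]]
390 [[313. 107.]]
400 [[313. 104.]]
420 [[314.  98.]]
450 [[315.  88.]]
```

View pics/s5b.png

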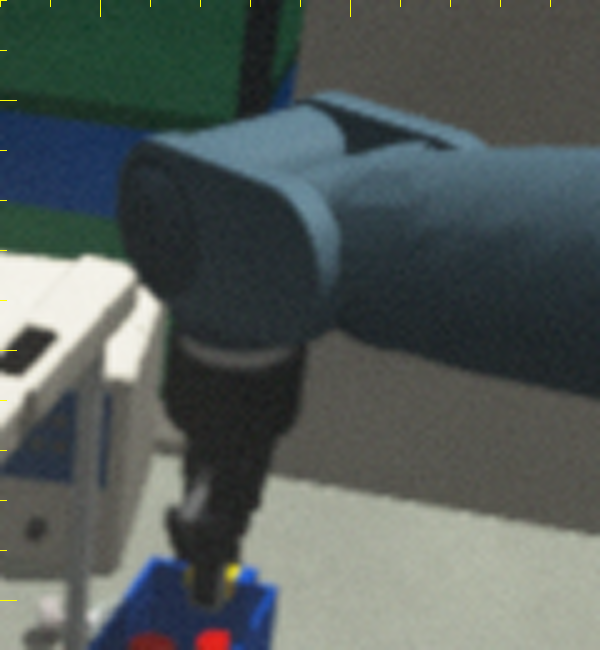

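{"api": "play_rows", "payload": {
  "series": [
    [[-1.2, 0.6, 0.2], 0, -1],
    [[-2, 0.6, 0.3], 0, -1],
    [[-1.4, 0, 0.3], 0, -1],
    [[0, 0, 0], 0, -1]
  ]
}}

```text
time_s: 6.92
position: [446.8, -203.2, 240.7]
tcp_rot: [-0.166, -3.118, 0.006]
contact_force: [0.3, 0.3, -3.4]
grip_width: 0.174
```

```bash
python3 - <<'E'
from h import *
s=grab("side","s6"); t=grab("top","t6"); w=grab("wrist","w6")
st,R=rel(L(DOCK,(-62,0,226)),DOCK[2]+np.pi/2)
crop(s,(210,60,350,230),4,"pics/s6.png");crop(t,(240,150,390,250),5,"pics/t6.png");cv2.imwrite("pics/w6.png",w["pixels"][:,:,::-1])
E
```

```text
t 7.08 p [ 445.9 -203.8  241.1] F [ 0.7 -0.1 -3.9] grip 0.169 tilt x,y [-0.0189 -0.0037] ang_y 1.463 j [-0.65 -0.14  1.94 -0.01  1.35 -2.11]
shift cm [-0.48 -0.37  1.5 ]
turn about tool z 0.0092
```

View pics/s6.png

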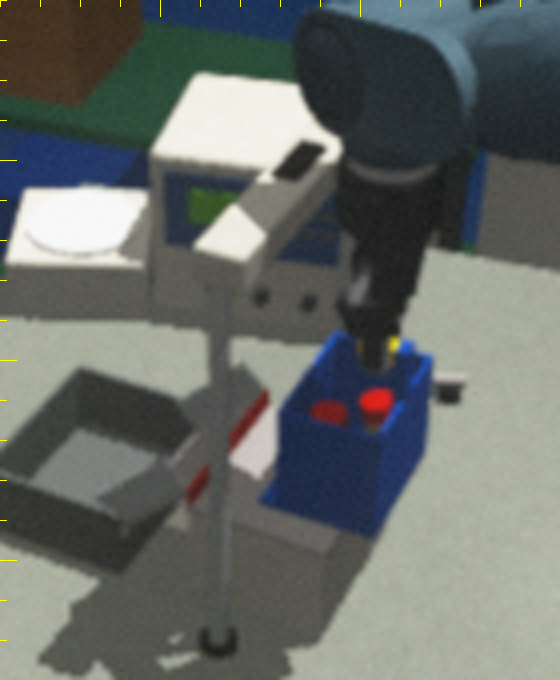

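View pics/t6.png

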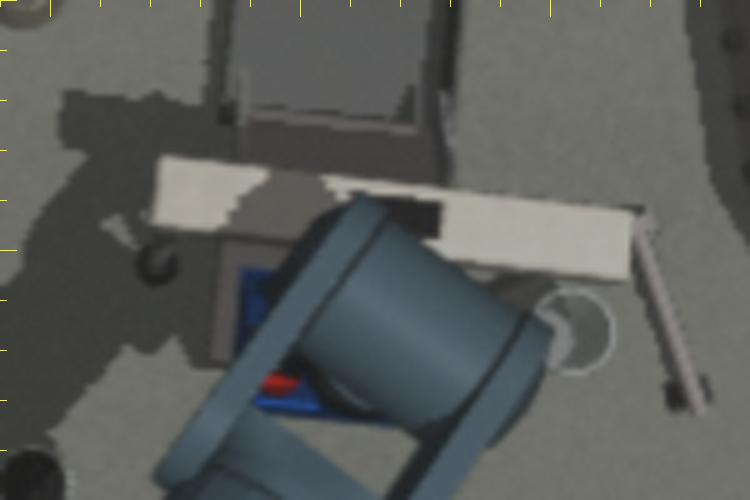

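View pics/w6.png

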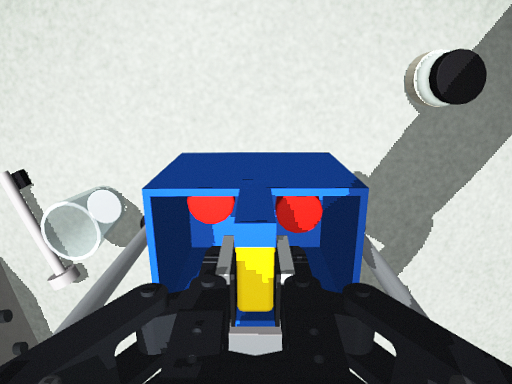

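{"api": "play_rows", "payload": {
  "series": [
    [[-0.4, -0.35, 0.5], 0, -1],
    [[0, 0, 0.5], 0, -1],
    [[0, 0, 0.3], 0, -1],
    [[0, 0, 0], 0, -1]
  ]
}}

```text
time_s: 7.58
position: [448.6, -208.0, 227.1]
tcp_rot: [-0.17, -3.118, 0.008]
contact_force: [-0.4, -0.2, -5.0]
grip_width: 0.175
```

```bash
python3 - <<'E'
from h import *
st,R=rel(L(DOCK,(-62,0,222)),DOCK[2]+np.pi/2)
E
```

```text
t 7.58 p [ 448.6 -208.   227.1] F [-0.4 -0.2 -5. ] grip 0.175 tilt x,y [-0.019  -0.0038] ang_y 1.4622 j [-0.66 -0.11  1.94 -0.02  1.33 -2.11]
shift cm [-0.14  0.01  0.51]
turn about tool z 0.0084
```

{"api": "play_rows", "payload": {
  "series": [
    [[0, 0, 0.2], 0, -1],
    [[0, 0, 0.2], 0, -1],
    [[0, 0, 0.2], 0, -1]
  ]
}}

```text
time_s: 7.95
position: [448.7, -209.0, 225.5]
tcp_rot: [-0.17, -3.119, 0.011]
contact_force: [-5.8, 4.2, 7.8]
grip_width: 0.178
```

{"api": "play_rows", "payload": {
  "series": [
    [[0, 0, 0], 0, -0.4],
    [[0, 0, 0], 0, 0],
    [[0, 0, 0], 0, 0.5],
    [[0, 0, 0], 0, 0.5],
    [[0, 0, 0], 0, 0.5]
  ]
}}

```text
time_s: 8.57
position: [450.3, -209.9, 227.5]
tcp_rot: [-0.17, -3.124, 0.015]
contact_force: [0.3, -0.3, 0.8]
grip_width: 0.753
```

```bash
python3 - <<'E'
from h import *
s=grab("side","s7"); w=grab("wrist","w7")
st,R=rel(None)
crop(s,(210,60,350,230),4,"pics/s7.png");cv2.imwrite("pics/w7.png",w["pixels"][:,:,::-1])
E
```

```text
t 8.68 p [ 450.3 -209.9  227.5] F [-0.2  0.  -0.2] grip 0.753 tilt x,y [-0.0137 -0.0088] ang_y 1.4619 j [-0.66 -0.11  1.94 -0.02  1.32 -2.11]
```

View pics/s7.png

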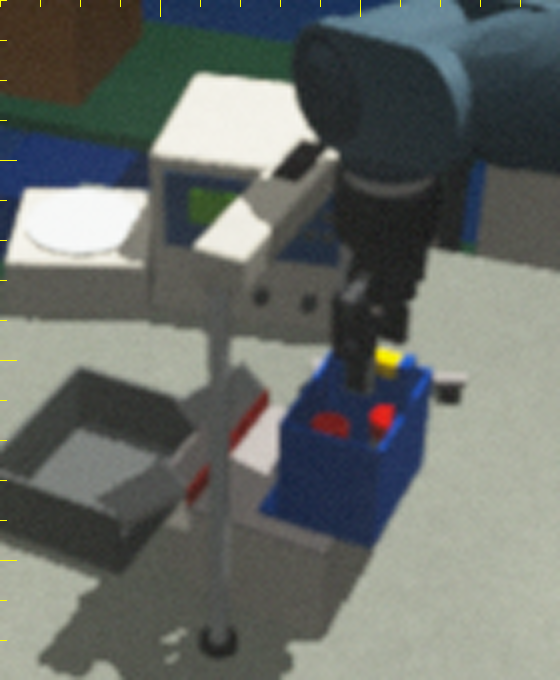

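View pics/w7.png

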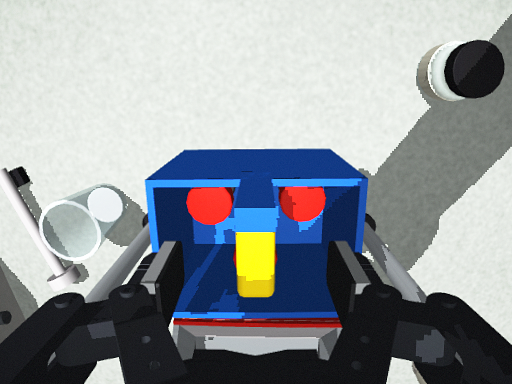

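{"api": "play_rows", "payload": {
  "series": [
    [[0, 0, -2.5], 0, 0.6],
    [[0, 0, -5], 0, 0.6],
    [[0, 0, -6], 0, 1],
    [[2, 0, -6], 0, 1],
    [[5, 2, -4], 0, 1],
    [[2, 5, -3], 0, 1],
    [[0, 6.2, 0], 0, 1],
    [[0, 6.2, 0], 0, 1]
  ]
}}

```text
time_s: 9.68
position: [387.3, -5.2, 495.7]
tcp_rot: [-0.186, -3.123, 0.011]
contact_force: [1.5, -0.1, -0.9]
grip_width: 0.998
```

```bash
python3 - <<'E'
from h import *
st,R=rel((800,60,430)); print(R.round(3))
E
```

```text
t 9.68 p [387.3  -5.2 495.7] F [ 1.5 -0.1 -0.9] grip 0.998 tilt x,y [-0.0135 -0.006 ] ang_y 1.4518 j [-0.3  -0.47  1.74 -0.01  1.88 -1.76]
shift cm [-40.28  11.42   5.98]
[[-0.993  0.119 -0.013]
 [ 0.119  0.993 -0.006]
 [ 0.013 -0.008 -1.   ]]
```

{"api": "play_rows", "payload": {
  "series": [
    [[-5.9, 1.8, 0.5], 0, 1],
    [[-5.9, 1.8, 0.5], 0, 1],
    [[-5.9, 1.8, 0.5], 0, 1],
    [[-5.9, 1.8, 0.5], 0, 1],
    [[-5.9, 1.8, 0.5], 0, 1],
    [[-5.9, 1.8, 0.5], 0, 1],
    [[-5.9, 1.8, 0.5], 0, 1]
  ]
}}

```text
time_s: 10.55
position: [815.2, 79.8, 463.6]
tcp_rot: [0.175, 3.135, -0.015]
contact_force: [1.4, 0.2, 1.8]
grip_width: 1.0
```

```bash
python3 - <<'E'
from h import *
st,R=rel((900,60,450)); print(R.round(3))
E
```

```text
t 10.55 p [815.2  79.8 463.6] F [1.4 0.2 1.8] grip 1.0 tilt x,y [ 0.0013 -0.0098] ang_y 1.4591 j [-0.04  0.63  0.64 -0.01  1.87 -1.5 ]
shift cm [-8.65 -1.01  1.39]
[[-0.994  0.111  0.001]
 [ 0.111  0.994 -0.01 ]
 [-0.002 -0.01  -1.   ]]
```

{"api": "play_rows", "payload": {
  "series": [
    [[-4, 0, 0], 0, 1],
    [[-4, 0, 0], 0, 1],
    [[-4, 0, 0], 0, 1]
  ]
}}

```text
time_s: 10.92
position: [902.0, 64.9, 423.6]
tcp_rot: [-0.172, -3.136, 0.01]
contact_force: [0.8, -0.5, -2.1]
grip_width: 1.0
```

```bash
python3 - <<'E'
from h import *
st,R=rel(None); print(st["joints"].round(3),R[:,2].round(3))
E
```

```text
t 10.93 p [902.   64.9 423.6] F [ 0.8 -0.5 -2.1] grip 1.0 tilt x,y [-0.001  -0.0061] ang_y 1.4612 j [-0.05  1.    0.14 -0.01  2.   -1.52]
[-0.051  1.     0.141 -0.007  2.002 -1.515] [-0.001 -0.006 -1.   ]
```

{"api": "play_rows", "payload": {
  "series": [
    [[-6, 0, -3], 0, 1],
    [[-6, 0, -3], 0, 1]
  ]
}}

```text
time_s: 11.18
position: [916.0, 45.8, 440.9]
tcp_rot: [0.167, 3.061, 0.002]
contact_force: [-1.4, -0.1, -0.0]
grip_width: 0.998
```

```bash
python3 - <<'E'
from h import *
st,R=rel(None); print(st["joints"].round(3),R[:,2].round(3))
E
```

```text
t 11.18 p [916.   45.8 440.9] F [-1.4 -0.1 -0. ] grip 0.998 tilt x,y [ 0.0756 -0.0027] ang_y 1.4617 j [-0.07  0.99  0.13  0.    1.95 -1.53]
[-0.074  0.99   0.126  0.003  1.95  -1.534] [ 0.076 -0.003 -0.997]
```

{"api": "play_rows", "payload": {
  "series": [
    [[-5, 0, -3.5], 0, 1],
    [[-5, 0, -3.5], 0, 1],
    [[-5, 0, -3.5], 0, 1]
  ]
}}

```text
time_s: 11.55
position: [914.8, 23.6, 504.9]
tcp_rot: [0.162, 2.948, 0.014]
contact_force: [-0.8, -0.8, 0.9]
grip_width: 1.002
```

```bash
python3 - <<'E'
from h import *
st,R=rel(None); print(st["joints"].round(3),R[:,2].round(3))
E
```

```text
t 11.55 p [914.8  23.6 504.9] F [-0.8 -0.8  0.9] grip 1.002 tilt x,y [ 0.1883 -0.0008] ang_y 1.4631 j [-0.1   0.92  0.13  0.02  1.91 -1.56]
[-0.103  0.921  0.126  0.02   1.906 -1.556] [ 0.188 -0.001 -0.982]
```

{"api": "play_rows", "payload": {
  "series": [
    [[-5, 0, -3.5], 0, 1],
    [[-5, 0, -3.5], 0, 1],
    [[-5, 0, -3.5], 0, 1],
    [[-5, 0, -3.5], 0, 1]
  ]
}}

```text
time_s: 12.05
position: [902.9, -1.0, 590.5]
tcp_rot: [0.153, 2.807, 0.025]
contact_force: [1.0, 0.2, -0.5]
grip_width: 0.998
```

```bash
python3 - <<'E'
from h import *
st,R=rel(None); print(st["joints"].round(3),R[:,2].round(3))
E
```

```text
t 12.05 p [902.9  -1.  590.5] F [ 1.   0.2 -0.5] grip 0.998 tilt x,y [ 0.3251 -0.0005] ang_y 1.4675 j [-0.14  0.83  0.13  0.05  1.86 -1.58]
[-0.139  0.83   0.126  0.046  1.857 -1.58 ] [ 0.325 -0.    -0.946]
```

{"api": "play_rows", "payload": {
  "series": [
    [[-4.5, -2.5, -3.3], 0, 1],
    [[-4.5, -2.5, -3.3], 0, 1],
    [[-4.5, -2.5, -3.3], 0, 1],
    [[-4.5, -2.5, -3.3], 0, 1]
  ]
}}

```text
time_s: 12.55
position: [869.8, -109.9, 675.6]
tcp_rot: [0.145, 2.682, 0.021]
contact_force: [0.2, 0.7, 0.4]
grip_width: 0.999
```

```bash
python3 - <<'E'
from h import *
st,R=rel(None); print(st["joints"].round(3),R.round(3).tolist())
E
```

```text
t 12.55 p [ 869.8 -109.9  675.6] F [0.2 0.7 0.4] grip 0.999 tilt x,y [ 0.4398 -0.0091] ang_y 1.4718 j [-0.29  0.74  0.13  0.12  1.84 -1.69]
[-0.289  0.737  0.126  0.121  1.835 -1.694] [[-0.893, 0.099, 0.44], [0.106, 0.994, -0.009], [-0.438, 0.038, -0.898]]
```

{"api": "play_rows", "payload": {
  "series": [
    [[-4.5, -2.5, -3.3], 0, 1],
    [[-4.5, -2.5, -3.3], 0, 1],
    [[-4.5, -2.5, -3.3], 0, 1],
    [[-4.5, -2.5, -3.3], 0, 1]
  ]
}}

```text
time_s: 13.05
position: [819.0, -202.0, 757.3]
tcp_rot: [0.145, 2.555, -0.003]
contact_force: [-0.2, 0.3, -0.2]
grip_width: 0.999
```

```bash
python3 - <<'E'
from h import *
st,R=rel(None); print(st["joints"].round(3),R.round(3).tolist())
E
```

```text
t 13.05 p [ 819.  -202.   757.3] F [-0.2  0.3 -0.2] grip 0.999 tilt x,y [ 0.5491 -0.0331] ang_y 1.466 j [-0.44  0.65  0.13  0.21  1.81 -1.79]
[-0.438  0.646  0.127  0.21   1.814 -1.786] [[-0.829, 0.105, 0.549], [0.103, 0.994, -0.033], [-0.549, 0.029, -0.835]]
```

```bash
python3 - <<'E'
from h import *
s=grab("side","s8"); t=grab("top","t8")
crop(s,(250,120,330,210),8,"pics/s8.png");crop(t,(260,150,340,240),8,"pics/t8.png")
E
```

```text
(no output)
```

View pics/s8.png

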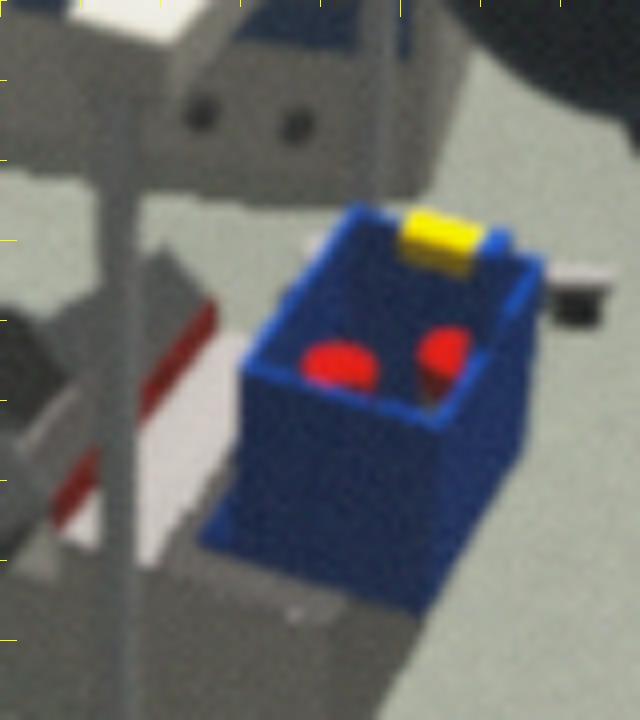

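View pics/t8.png

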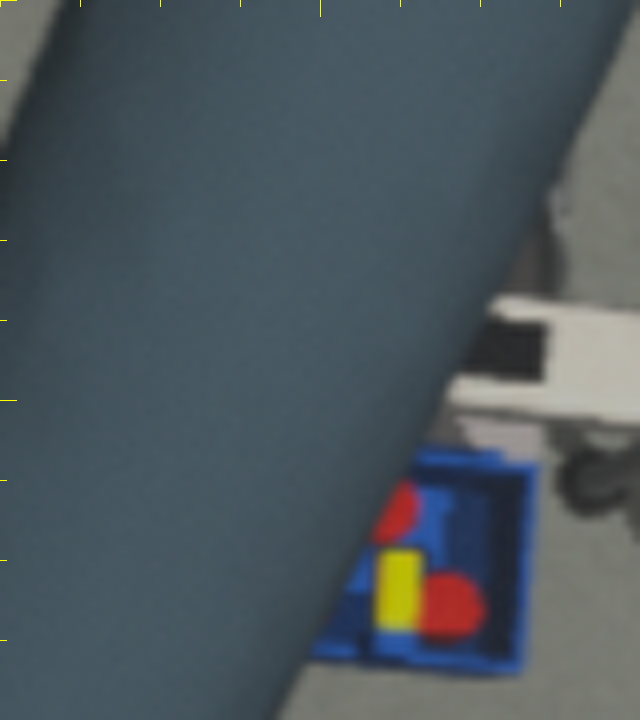

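```bash
cat > fit2.py <<'E'
from h import *
import fit
s=load("s8");t=load("t8")
o=[(s,(42,-58,200),(294.8,145.6)),(s,(-42,-58,200),(318.1,152.8)),(s,(-42,58,200),(305,173.5)),(s,(42,58,200),(280.6,166)),(s,(-42,58,100),(302.3,196.9)),(s,(57,58,100),(274.8,187.9)),
 (t,(42,-58,200),(327.3,207.8)),(t,(-42,-58,200),(325.3,234.1)),(t,(-18,0,246),(309.9,223.8))]
a=fit.fit(o,[465,-210,-.117])
fit.fit([q for q in o if q[0] is s],[465,-210,-.117]);fit.fit([q for q in o if q[0] is t],[465,-210,-.117])
d=a[:2]-np.array(DOCK[:2]); c,q=np.cos(DOCK[2]),np.sin(DOCK[2]); print("local",c*d[0]+q*d[1],-q*d[0]+c*d[1],a[2]-DOCK[2])
E
python3 fit2.py
```

```text
[ 4.632264e+02 -2.122392e+02 -1.120000e-01]
[[-0.2, -0.2], [0.7, -0.5], [0.2, -0.3], [-0.8, -0.7], [0.7, 0.4], [-0.1, -0.0], [-0.1, 0.0], [-0.3, -0.1], [-0.4, -0.1]]
[ 4.631602e+02 -2.111010e+02 -1.145000e-01]
[[-0.2, -0.0], [0.7, -0.3], [0.1, -0.1], [-1.0, -0.5], [0.5, 0.6], [-0.2, 0.1]]
[ 4.628350e+02 -2.130365e+02 -1.058000e-01]
[[0.1, 0.0], [0.0, -0.1], [-0.1, 0.1]]
local -48.30088862743055 -2.59530723588333 0.005043968820466135
```

```bash
python3 - <<'E'
from h import *
rel((560,-207,650)); st,R=rel((400,-207,480),1.459); 
print("A->B tool", (R.T@np.array([-160,0,-170])/10).round(2))
E
```

```text
t 13.15 p [ 817.5 -203.1  759.1] F [ 0.4  0.4 -0.4] grip 1.0 tilt x,y [ 0.5503 -0.0358] ang_y 1.463 j [-0.44  0.64  0.13  0.21  1.81 -1.78]
shift cm [27.29 -3.47 -5.06]
t 13.15 p [ 817.5 -203.1  759.1] F [ 0.4  0.4 -0.4] grip 1.0 tilt x,y [ 0.5503 -0.0358] ang_y 1.463 j [-0.44  0.64  0.13  0.21  1.81 -1.78]
shift cm [49.9  -5.67  0.32]
turn about tool z 0.004
A->B tool [22.61 -2.2   5.38]
```

{"api": "play_rows", "payload": {
  "series": [
    [[3, -0.4, -0.3], 0, 1],
    [[6, -0.7, 0], 0, 1],
    [[6, -0.7, 0], 0, 1],
    [[6, -0.7, 0], 0, 1],
    [[6, -0.7, 0], 0, 1],
    [[6, -0.7, 0], 0, 1],
    [[6, -0.7, 0], 0, 1],
    [[6, -0.7, 0], 0, 1]
  ]
}}

```text
time_s: 14.15
position: [447.9, -207.2, 511.8]
tcp_rot: [0.136, 2.549, -0.002]
contact_force: [-0.4, -0.8, 1.5]
grip_width: 1.002
```

```bash
python3 - <<'E'
from h import *
st,R=rel((400,-207.6,305),1.459); print(R.round(3).tolist())
E
```

```text
t 14.15 p [ 447.9 -207.2  511.8] F [-0.4 -0.8  1.5] grip 1.002 tilt x,y [ 0.555  -0.0314] ang_y 1.4726 j [-0.89 -0.54  1.84  0.43  1.44 -2.32]
shift cm [15.44 -1.09 14.53]
turn about tool z 0.0136
[[-0.826, 0.098, 0.555], [0.097, 0.995, -0.031], [-0.555, 0.028, -0.831]]
```

{"api": "play_rows", "payload": {
  "series": [
    [[3.8, -0.3, 3.6], 0, 1],
    [[3.8, -0.3, 3.6], 0, 1],
    [[3.9, -0.3, 3.6], 0, 1],
    [[3.9, -0.2, 3.6], 0, 1],
    [[0, 0, 0], 0, 1]
  ]
}}

```text
time_s: 14.78
position: [396.6, -205.9, 298.8]
tcp_rot: [0.137, 2.545, -0.003]
contact_force: [0.2, 0.2, 1.1]
grip_width: 0.996
```

```bash
python3 - <<'E'
from h import *
w=grab("wrist","w9");s=grab("side","s9")
st,R=rel((455.5,-210.9,222),1.459); print(R.round(3).tolist())
cv2.imwrite("pics/w9.png",w["pixels"][:,:,::-1]); crop(s,(210,60,370,230),4,"pics/s9.png")
T=(463.2,-212.3,-.112); print([proj(w,L(T,(x,y,246)))[0].round(0).tolist() for x,y in((-35,8),(-35,-8),(-1,8),(-1,-8))])
E
```

```text
t 14.88 p [ 398.8 -208.4  306.4] F [ 0.3 -0.5  1.5] grip 0.999 tilt x,y [ 0.5633 -0.0403] ang_y 1.4722 j [-1.02 -0.68  2.28  0.51  1.21 -2.59]
shift cm [ 0.09  0.15 10.17]
turn about tool z 0.0132
[[-0.82, 0.098, 0.563], [0.092, 0.995, -0.04], [-0.564, 0.019, -0.825]]
[[268.0, 203.0], [243.0, 203.0], [266.0, 232.0], [243.0, 233.0]]
```

View pics/w9.png

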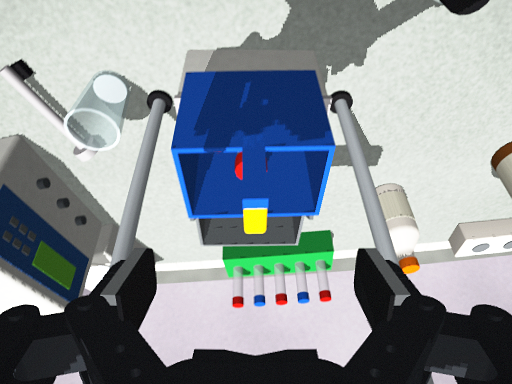

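View pics/s9.png

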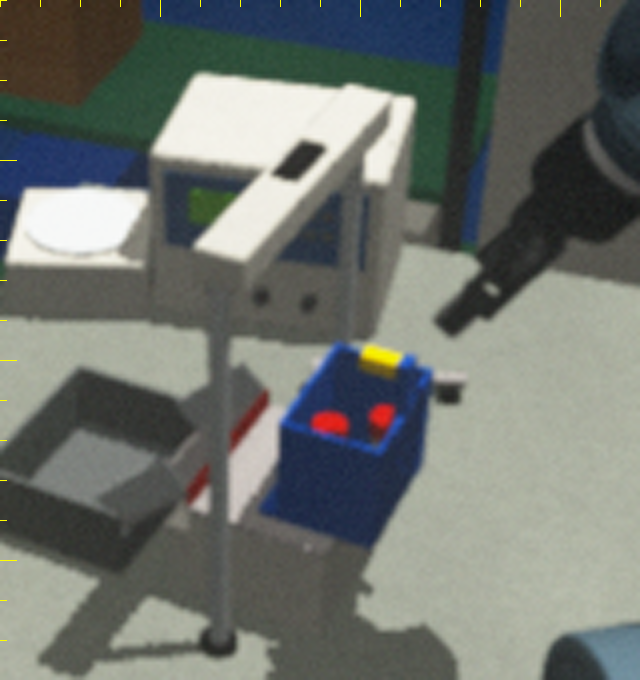

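{"api": "play_rows", "payload": {
  "series": [
    [[0.05, 0.1, 3], 0.013, 1],
    [[0, 0, 4], 0, 1],
    [[0, 0, 2.5], 0, 1],
    [[0, 0, 0.3], 0, 1]
  ]
}}

```text
time_s: 15.38
position: [464.1, -219.1, 244.5]
tcp_rot: [0.137, 2.515, -0.037]
contact_force: [-0.3, 0.3, 0.5]
grip_width: 1.003
```

```bash
python3 - <<'E'
from h import *
w=grab("wrist","w10")
st,R=rel((455.5,-210.9,222),1.459)
cv2.imwrite("pics/w10.png",w["pixels"][:,:,::-1])
T=(463.2,-212.3,-.112); print([proj(w,L(T,(x,y,246)))[0].round(0).tolist() for x,y in((-35,8),(-35,-8),(-1,8),(-1,-8))])
E
```

```text
t 15.43 p [ 464.2 -219.5  245.4] F [0.5 0.3 0.7] grip 1.003 tilt x,y [ 0.5815 -0.06  ] ang_y 1.4626 j [-0.88 -0.43  2.25  0.54  0.92 -2.58]
shift cm [2.14 0.76 1.34]
turn about tool z 0.0036
[[298.0, 209.0], [255.0, 210.0], [290.0, 252.0], [254.0, 252.0]]
```

View pics/w10.png

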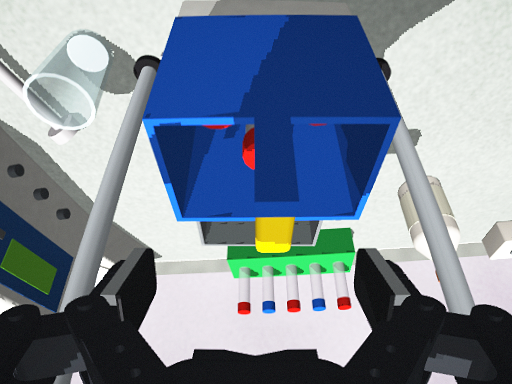

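{"api": "play_rows", "payload": {
  "series": [
    [[0.9, 0.4, 0.5], 0, 1],
    [[0.9, 0.3, 0.6], 0, 1],
    [[0.3, 0, 0.3], 0, 1]
  ]
}}

```text
time_s: 15.8
position: [456.8, -212.8, 225.7]
tcp_rot: [0.135, 2.508, -0.047]
contact_force: [0.2, -0.1, 0.3]
grip_width: 1.002
```

```bash
python3 - <<'E'
from h import *
w=grab("wrist","w11")
st,R=rel((455.5,-210.9,222),1.459); print(R.round(3).tolist())
cv2.imwrite("pics/w11.png",w["pixels"][:,:,::-1])
E
```

```text
t 15.85 p [ 456.7 -212.8  225.2] F [-0.9  0.9  0.1] grip 1.001 tilt x,y [ 0.5855 -0.0648] ang_y 1.4623 j [-0.88 -0.44  2.3   0.56  0.89 -2.61]
shift cm [0.3  0.18 0.18]
turn about tool z 0.0033
[[-0.803, 0.108, 0.586], [0.087, 0.994, -0.065], [-0.589, -0.001, -0.808]]
```

View pics/w11.png

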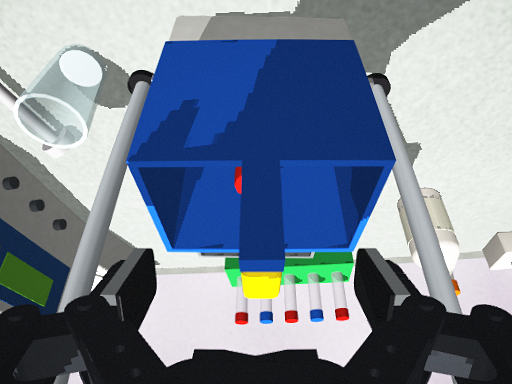

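{"api": "play_rows", "payload": {
  "series": [
    [[0.3, 0.2, 0.2], 0, 1],
    [[0, 0, 0], 0, -1],
    [[0, 0, 0], 0, -1],
    [[0, 0, 0], 0, -1],
    [[0, 0, 0], 0, -1],
    [[0, 0, 0], 0, -1],
    [[0, 0, 0], 0, -1]
  ],
  "squeeze": 60
}}

```text
time_s: 16.73
position: [455.5, -210.8, 222.1]
tcp_rot: [0.136, 2.508, -0.047]
contact_force: [-0.7, 0.6, 0.1]
grip_width: 0.176
```

```bash
python3 - <<'E'
from h import *
w=grab("wrist","w12");s=grab("side","s12")
st,R=rel((455.5,-210.9,222),1.459); print("up+fwd 10mm tool:",(R.T@np.array([0,0,10])).round(2),(R.T@np.array([9.93,-1.17,0])).round(2))
cv2.imwrite("pics/w12.png",w["pixels"][:,:,::-1]);crop(s,(210,60,370,230),4,"pics/s12.png")
E
```

```text
t 16.82 p [ 455.5 -210.8  222. ] F [-0.5  0.4  0.1] grip 0.173 tilt x,y [ 0.5857 -0.0652] ang_y 1.4622 j [-0.88 -0.45  2.31  0.56  0.88 -2.62]
shift cm [-0.   -0.01  0.01]
turn about tool z 0.0032
up+fwd 10mm tool: [-5.89 -0.02 -8.08] [-8.08 -0.09  5.89]
```

View pics/w12.png

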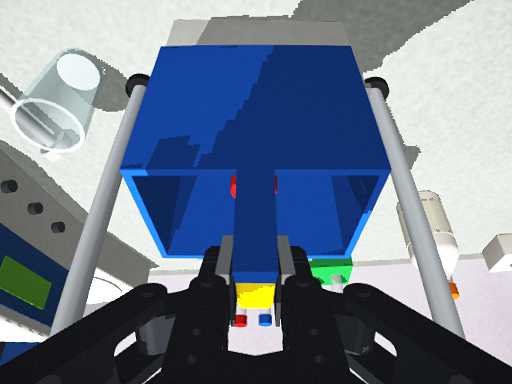

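View pics/s12.png

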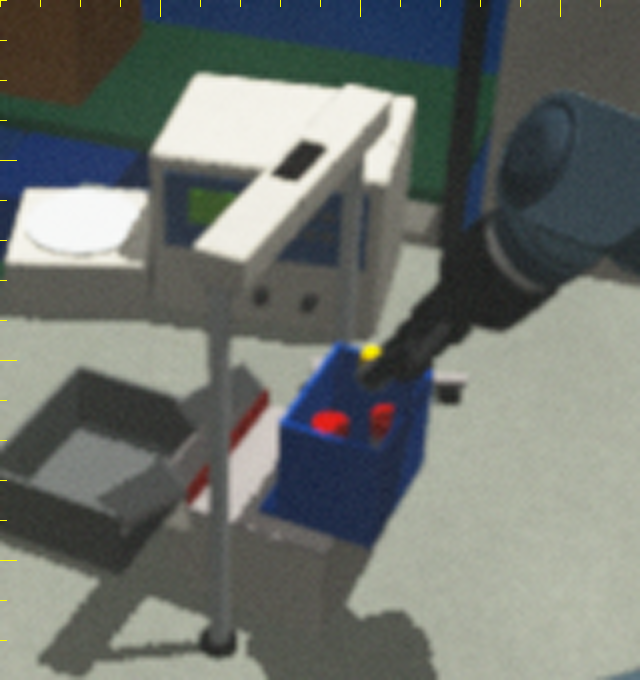

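{"api": "play_rows", "payload": {
  "series": [
    [[-0.35, 0, -0.48], 0, -1],
    [[-0.3, 0, -0.2], 0, -1],
    [[-0.65, 0.1, 0.47], 0, -1],
    [[-0.65, 0.1, 0.47], 0, -1],
    [[0, 0, 0], 0, -1]
  ]
}}

```text
time_s: 17.45
position: [472.8, -209.1, 228.4]
tcp_rot: [0.136, 2.514, -0.041]
contact_force: [0.2, -0.0, -3.7]
grip_width: 0.174
```

```bash
cat >> h.py <<'E'
def locd(P):
    d=np.array(P[:2])-DOCK[:2]; c,q=np.cos(DOCK[2]),np.sin(DOCK[2]); return np.array([c*d[0]+q*d[1],-q*d[0]+c*d[1],P[2]]).round(1)
E
python3 - <<'E'
from h import *
st,R=rel(None); print(locd((455.5,-210.8,222)),locd(st["position"]),R.round(3).tolist())
E
```

```text
t 17.45 p [ 472.8 -209.1  228.4] F [ 0.2 -0.  -3.7] grip 0.174 tilt x,y [ 0.5814 -0.061 ] ang_y 1.4633 j [-0.84 -0.41  2.26  0.54  0.87 -2.57]
[-56.1  -2.1 222. ] [-39.2   1.7 228.4] [[-0.806, 0.107, 0.581], [0.088, 0.994, -0.061], [-0.585, 0.002, -0.811]]
```

{"api": "play_rows", "payload": {
  "series": [
    [[-0.65, -0.05, 0.45], 0, -1],
    [[-0.65, -0.05, 0.45], 0, -1],
    [[-0.5, 0, 0.35], 0, -1],
    [[-0.25, 0, 0.2], 0, -1],
    [[0, 0, 0], 0, -1]
  ]
}}

```text
time_s: 18.08
position: [499.5, -212.8, 228.1]
tcp_rot: [0.136, 2.515, -0.04]
contact_force: [-0.2, 0.4, -4.7]
grip_width: 0.175
```

```bash
python3 - <<'E'
from h import *
st,R=rel(None); print(locd(st["position"]),R[:,2].round(3).tolist())
w=grab("wrist","w13");s=grab("side","s13");t=grab("top","t13")
cv2.imwrite("pics/w13.png",w["pixels"][:,:,::-1]);crop(s,(240,110,330,210),7,"pics/s13.png");crop(t,(250,150,350,240),7,"pics/t13.png")
E
```

```text
t 18.07 p [ 499.5 -212.8  228.1] F [-0.2  0.4 -4.7] grip 0.175 tilt x,y [ 0.5808 -0.0601] ang_y 1.4637 j [-0.79 -0.32  2.21  0.53  0.83 -2.53]
[-12.2   1.  228.1] [0.581, -0.06, -0.812]
```

View pics/w13.png

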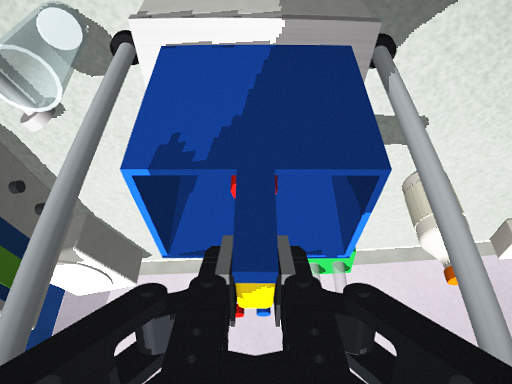

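View pics/s13.png

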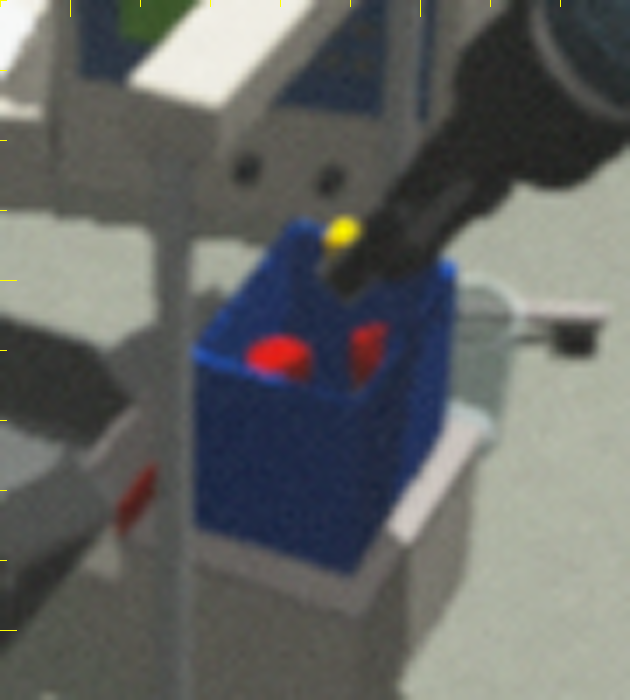

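View pics/t13.png

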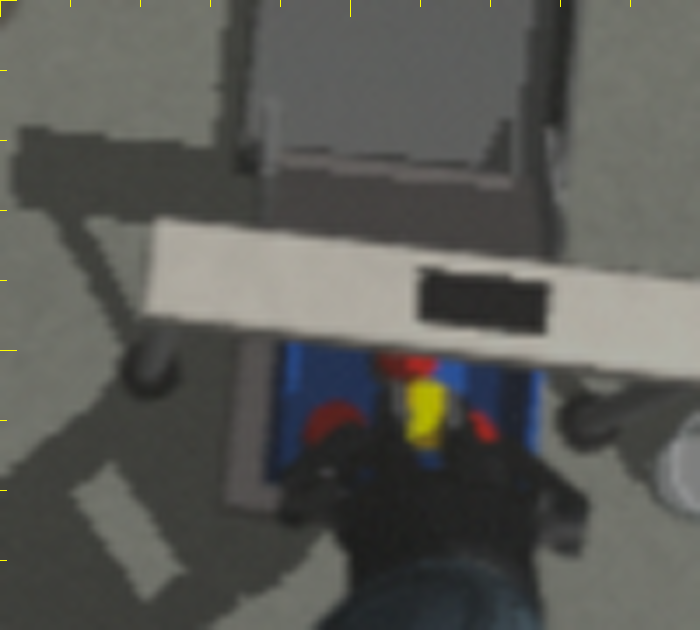

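{"api": "play_rows", "payload": {
  "series": [
    [[-0.16, 0, 0.12], 0, -1],
    [[-0.16, 0, 0.12], 0, -1]
  ]
}}

```text
time_s: 18.48
position: [503.2, -213.4, 228.1]
tcp_rot: [0.137, 2.514, -0.04]
contact_force: [0.1, -0.6, -4.6]
grip_width: 0.178
```

{"api": "play_rows", "payload": {
  "series": [
    [[-0.12, 0, 0.09], 0, -1],
    [[0, 0, 0], 0, -1]
  ]
}}

```text
time_s: 18.73
position: [504.9, -213.6, 228.2]
tcp_rot: [0.137, 2.514, -0.041]
contact_force: [0.4, 0.1, -4.0]
grip_width: 0.176
```

{"api": "play_rows", "payload": {
  "series": [
    [[-0.12, 0, 0.09], 0, -1],
    [[0, 0, 0], 0, -1]
  ]
}}

```text
time_s: 18.98
position: [506.5, -213.7, 228.1]
tcp_rot: [0.137, 2.514, -0.04]
contact_force: [-0.1, 0.6, -4.3]
grip_width: 0.177
```

{"api": "play_rows", "payload": {
  "series": [
    [[-0.12, 0, 0.09], 0, -1],
    [[0, 0, 0], 0, -1]
  ]
}}

```text
time_s: 19.23
position: [507.8, -213.8, 227.9]
tcp_rot: [0.136, 2.515, -0.04]
contact_force: [-2.2, 0.6, -3.3]
grip_width: 0.176
```

{"api": "play_rows", "payload": {
  "series": [
    [[0.12, 0, -0.09], 0, -1],
    [[0.15, 0, 0.2], 0, -1],
    [[0.12, 0, 0.16], 0, -1],
    [[0, 0, 0], 0, -1]
  ]
}}

```text
time_s: 19.73
position: [506.2, -213.6, 223.1]
tcp_rot: [0.137, 2.515, -0.04]
contact_force: [-0.8, 0.3, -4.3]
grip_width: 0.176
```

{"api": "play_rows", "payload": {
  "series": [
    [[0.06, 0, 0.08], 0, -1],
    [[0, 0, 0], 0, -1]
  ]
}}

```text
time_s: 19.98
position: [506.6, -213.8, 223.0]
tcp_rot: [0.137, 2.513, -0.041]
contact_force: [0.3, -0.4, -4.3]
grip_width: 0.178
```

{"api": "play_rows", "payload": {
  "series": [
    [[0.1, 0, 0.12], 0, -1],
    [[0.03, 0, 0.04], 0, -1]
  ]
}}

```text
time_s: 20.23
position: [507.2, -213.9, 222.9]
tcp_rot: [0.135, 2.511, -0.041]
contact_force: [-3.2, 1.9, -1.4]
grip_width: 0.176
```

{"api": "play_rows", "payload": {
  "series": [
    [[0.14, 0, 0.06], 0, -1],
    [[0, 0, 0], 0, -1]
  ]
}}

```text
time_s: 20.48
position: [506.8, -213.9, 222.7]
tcp_rot: [0.134, 2.51, -0.041]
contact_force: [-1.9, 0.6, -3.0]
grip_width: 0.178
```

```bash
python3 - <<'E'
from h import *
st,R=rel(None); print(locd(st["position"]))
s=grab("side","s14");w=grab("wrist","w14")
cv2.imwrite("pics/w14.png",w["pixels"][:,:,::-1]);crop(s,(240,110,330,210),7,"pics/s14.png")
E
```

```text
t 20.48 p [ 506.8 -213.9  222.7] F [-1.9  0.6 -3. ] grip 0.178 tilt x,y [ 0.5849 -0.0611] ang_y 1.4643 j [-0.78 -0.3   2.2   0.54  0.8  -2.54]
[ -4.9   0.9 222.7]
```

View pics/s14.png

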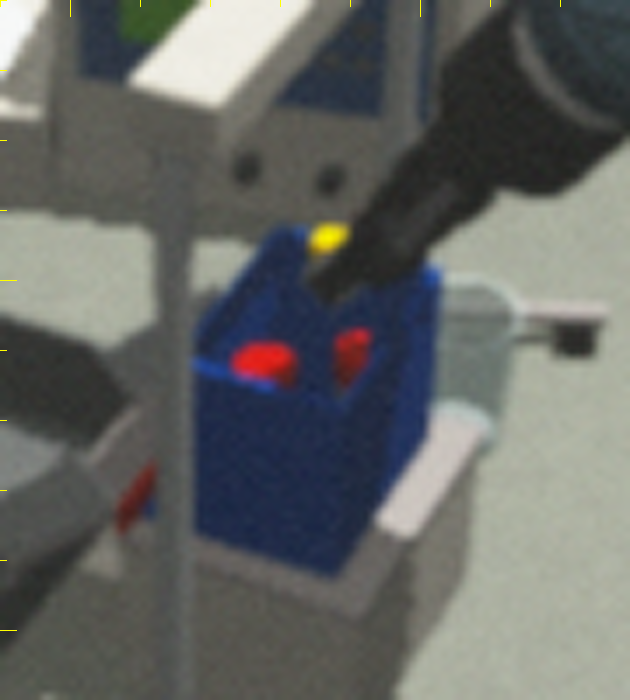

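View pics/w14.png

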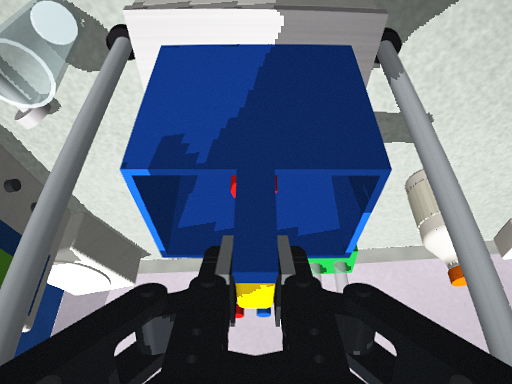

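{"api": "play_rows", "payload": {
  "series": [
    [[0, 0, 0], 0, -0.4],
    [[0, 0, 0], 0, 0],
    [[0, 0, 0], 0, 0.5],
    [[0, 0, 0], 0, 0.6],
    [[0, 0, 0], 0, 0.6]
  ]
}}

```text
time_s: 21.2
position: [508.2, -215.5, 225.0]
tcp_rot: [0.136, 2.505, -0.046]
contact_force: [-0.6, 0.5, 0.1]
grip_width: 0.801
```

```bash
python3 - <<'E'
from h import *
st,R=rel(None); print(locd(st["position"]))
s=grab("side","s15");w=grab("wrist","w15")
cv2.imwrite("pics/w15.png",w["pixels"][:,:,::-1]);crop(s,(240,110,330,210),7,"pics/s15.png")
E
```

```text
t 21.2 p [ 508.2 -215.5  225. ] F [-0.6  0.5  0.1] grip 0.801 tilt x,y [ 0.5887 -0.0652] ang_y 1.462 j [-0.78 -0.3   2.2   0.54  0.8  -2.54]
[ -3.2  -0.6 225. ]
```

View pics/w15.png

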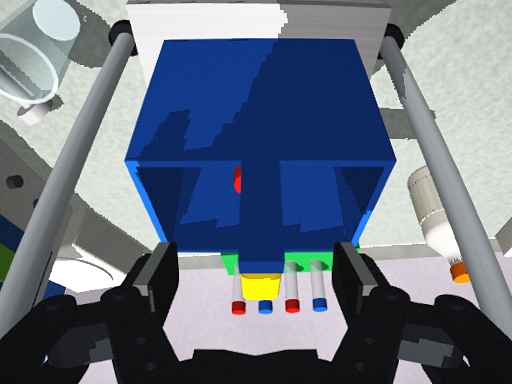

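{"api": "play_rows", "payload": {
  "series": [
    [[0, 0.1, -2], 0, 0.8],
    [[0, 0, -4], 0, 0.8],
    [[0, 0, -4], 0, 0.8],
    [[0, 0, -1.5], 0, 0],
    [[0, 0, 0], 0, -1],
    [[0, 0, 0], 0, -1]
  ]
}}

```text
time_s: 22.05
position: [438.6, -206.3, 319.2]
tcp_rot: [0.136, 2.506, -0.045]
contact_force: [0.1, 0.1, -0.6]
grip_width: 0.262
```

```bash
python3 - <<'E'
from h import *
print(locd(rel(L(DOCK,(-75,1,240)))[0]["position"])); 
s=grab("side","s16");t=grab("top","t16");w=grab("wrist","w16")
cv2.imwrite("pics/w16.png",w["pixels"][:,:,::-1]);crop(s,(240,110,330,210),7,"pics/s16.png");crop(t,(250,150,350,240),7,"pics/t16.png")
E
```

```text
t 22.05 p [ 438.6 -206.3  319.2] F [ 0.1  0.1 -0.6] grip 0.262 tilt x,y [ 0.5874 -0.0646] ang_y 1.4622 j [-0.91 -0.6   2.22  0.5   1.1  -2.51]
shift cm [4.81 0.07 6.3 ]
[-73.4   0.4 319.2]
```

View pics/s16.png

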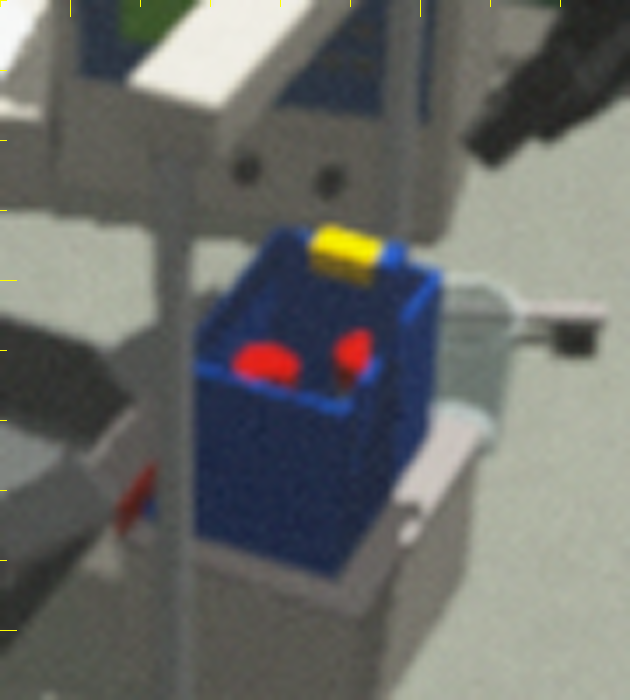

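View pics/t16.png

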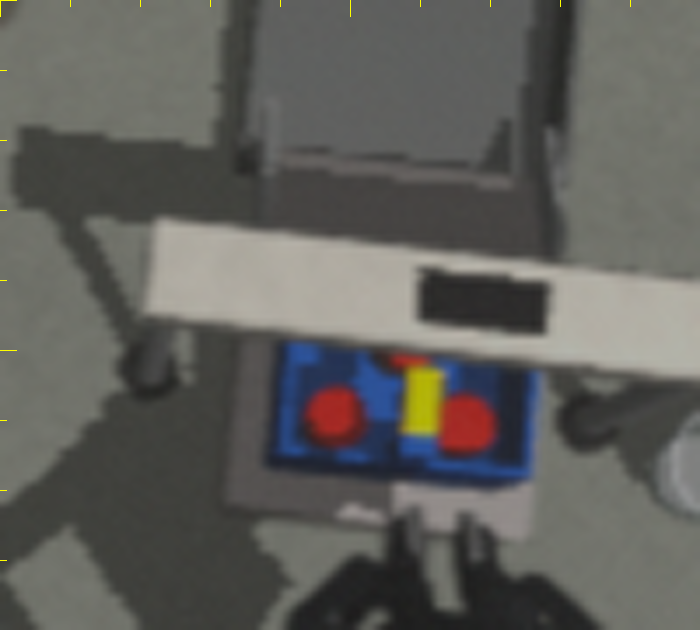

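View pics/w16.png

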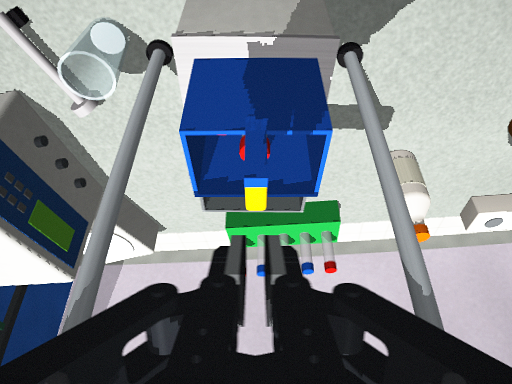

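{"api": "play_rows", "payload": {
  "series": [
    [[1.6, 0, 2.1], 0, -1],
    [[1.6, 0, 2.1], 0, -1],
    [[1.6, 0.07, 2.1], 0, -1],
    [[0, 0, 0], 0, -1]
  ]
}}

```text
time_s: 22.7
position: [437.4, -204.2, 235.0]
tcp_rot: [0.135, 2.51, -0.039]
contact_force: [0.0, 0.4, -0.6]
grip_width: -0.0
```

```bash
python3 - <<'E'
from h import *
st,R=rel(L(DOCK,(-62,1,172))); print(locd(st["position"])) 
E
```

```text
t 22.7 p [ 437.4 -204.2  235. ] F [ 0.   0.4 -0.6] grip -0.0 tilt x,y [ 0.5847 -0.0598] ang_y 1.4641 j [-0.91 -0.53  2.33  0.55  0.95 -2.61]
shift cm [ 2.67 -0.17  5.85]
[-74.8   2.4 235. ]
```

{"api": "play_rows", "payload": {
  "series": [
    [[0.9, -0.05, 2], 0, -1],
    [[0.9, -0.05, 1.9], 0, -1],
    [[0.9, -0.05, 1.9], 0, -1],
    [[0, 0, 0], 0, -1]
  ]
}}

```text
time_s: 23.2
position: [452.4, -208.8, 175.7]
tcp_rot: [0.133, 2.505, -0.044]
contact_force: [0.2, 0.4, 0.2]
grip_width: 0.0
```

```bash
python3 - <<'E'
from h import *
st,R=rel(L(DOCK,(-51,1,172))); print(locd(st["position"])) 
print("10mm fwd local",(R.T@np.array([9.93,-1.17,0])).round(2))
s=grab("side","s17");w=grab("wrist","w17")
cv2.imwrite("pics/w17.png",w["pixels"][:,:,::-1]);crop(s,(240,80,350,210),6,"pics/s17.png")
E
```

```text
t 23.2 p [ 452.4 -208.8  175.7] F [0.2 0.4 0.2] grip 0.0 tilt x,y [ 0.5885 -0.0629] ang_y 1.4645 j [-0.89 -0.38  2.35  0.62  0.79 -2.71]
shift cm [-0.47  0.14  0.8 ]
[-59.5  -0.5 175.7]
10mm fwd local [-8.06 -0.11  5.92]
```

View pics/s17.png

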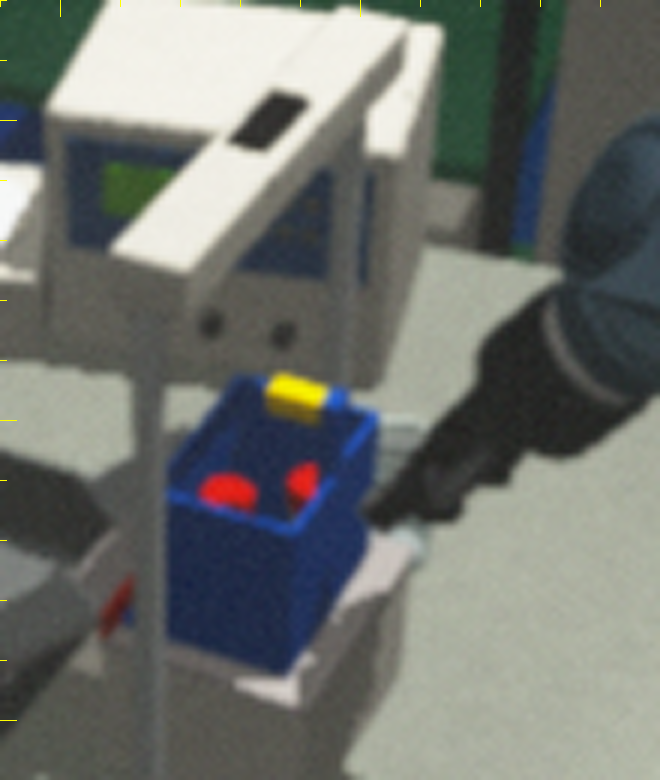

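View pics/w17.png

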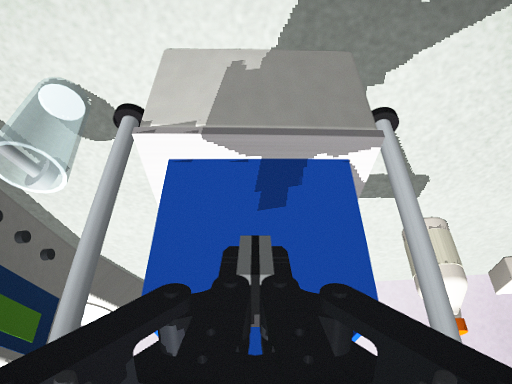

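{"api": "play_rows", "payload": {
  "series": [
    [[0, 0, 0], 0.15, -1],
    [[0, 0, 0], 0.15, -1],
    [[0, 0, 0], 0, -1]
  ]
}}

```text
time_s: 23.68
position: [454.6, -211.8, 183.3]
tcp_rot: [0.511, 2.448, 0.073]
contact_force: [-0.6, -0.6, 0.3]
grip_width: 0.001
```

```bash
python3 - <<'E'
from h import *
st,R=rel(L(DOCK,(-51,1,172))); print(locd(st["position"])) 
print("10mm fwd local",(R.T@np.array([9.93,-1.17,0])).round(2), "up",(R.T@np.array([0,0,10.])).round(2))
E
```

```text
t 23.68 p [ 454.6 -211.8  183.3] F [-0.6 -0.6  0.3] grip 0.001 tilt x,y [ 0.5951 -0.0708] ang_y 1.2152 j [-0.89 -0.39  2.35  0.62  0.8  -2.4 ]
shift cm [0.32 0.34 1.26]
[-56.9  -3.2 183.3]
10mm fwd local [-7.66  2.32  5.99] up [-5.74  1.73 -8.01]
```

{"api": "play_rows", "payload": {
  "series": [
    [[0.6, 0.2, 0.9], 0, -1],
    [[0, 0, 0], 0, -1],
    [[-0.4, 0.12, 0.3], 0, -1],
    [[-0.4, 0.12, 0.3], 0, -1]
  ]
}}

```text
time_s: 24.18
position: [467.1, -209.0, 173.6]
tcp_rot: [0.503, 2.45, 0.072]
contact_force: [-18.8, 10.8, 10.4]
grip_width: -0.003
```

```bash
python3 - <<'E'
from h import *
st,R=rel(None); print(locd(st["position"])) 
E
```

```text
t 24.18 p [ 467.1 -209.   173.6] F [-18.8  10.8  10.4] grip -0.003 tilt x,y [ 0.595  -0.0695] ang_y 1.2208 j [-0.85 -0.34  2.33  0.63  0.75 -2.4 ]
[-44.9   1.1 173.6]
```

```bash
python3 - <<'E'
from h import *
st,R=rel(None); print(locd(st["position"])) 
s=grab("side","s18");w=grab("wrist","w18");t=grab("top","t18")
cv2.imwrite("pics/w18.png",w["pixels"][:,:,::-1]);crop(s,(240,80,350,210),6,"pics/s18.png");crop(t,(250,150,350,240),7,"pics/t18.png")
E
```

```text
t 24.18 p [ 467.1 -209.   173.6] F [-18.8  10.8  10.4] grip -0.003 tilt x,y [ 0.595  -0.0695] ang_y 1.2208 j [-0.85 -0.34  2.33  0.63  0.75 -2.4 ]
[-44.9   1.1 173.6]
```

View pics/s18.png

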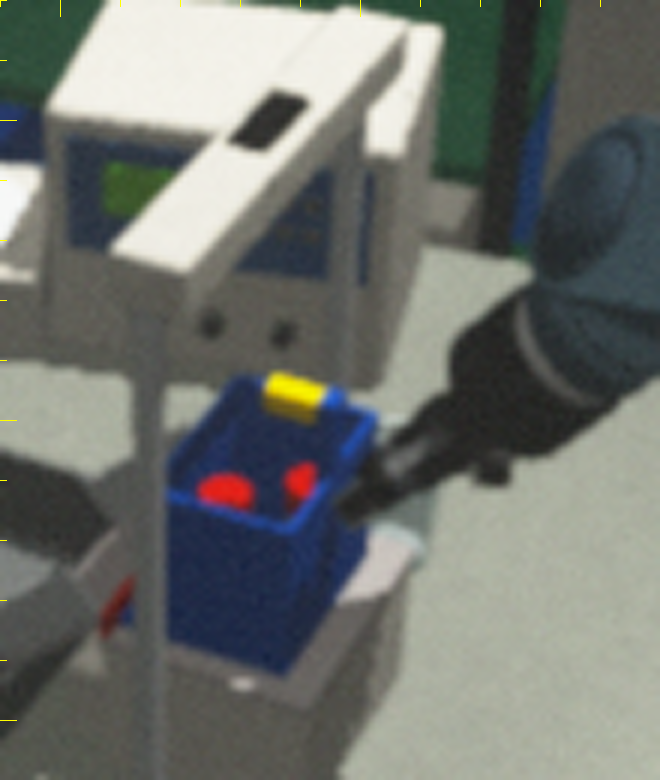

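View pics/w18.png

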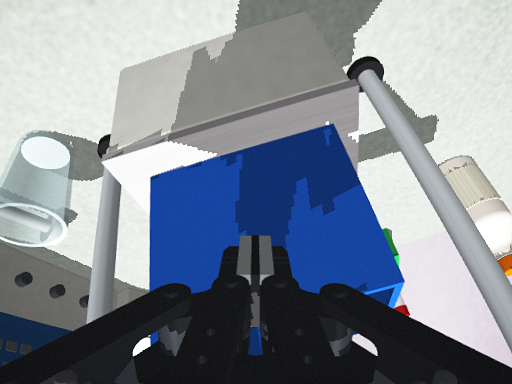

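View pics/t18.png

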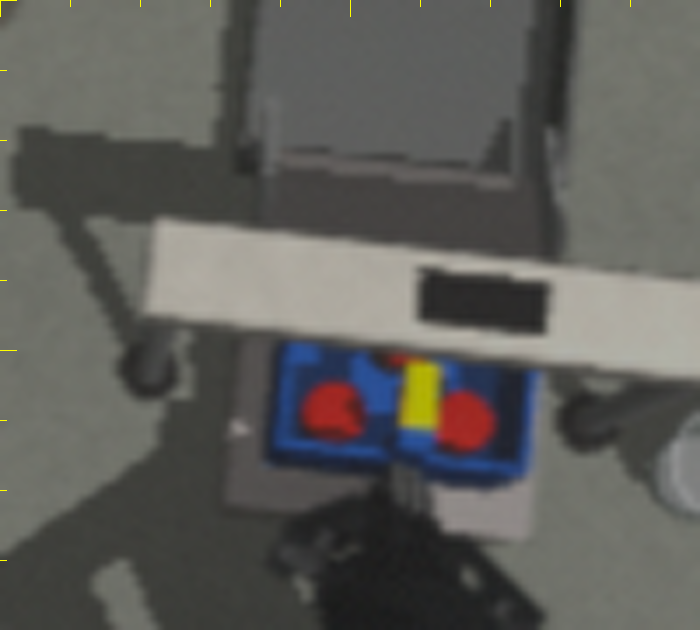

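{"api": "play_rows", "payload": {
  "series": [
    [[0, 0, 0], 0, -1]
  ]
}}

```text
time_s: 24.45
position: [466.8, -208.4, 172.9]
tcp_rot: [0.501, 2.452, 0.073]
contact_force: [-8.8, 1.1, 4.8]
grip_width: 0.002
```

{"api": "play_rows", "payload": {
  "series": [
    [[-0.5, 0.12, 0.36], 0, -1],
    [[-0.5, 0.12, 0.36], 0, -1]
  ]
}}

```text
time_s: 24.7
position: [478.6, -209.9, 176.0]
tcp_rot: [0.49, 2.46, 0.074]
contact_force: [-74.7, 19.5, 67.0]
grip_width: 0.002
```

```bash
python3 - <<'E'
from h import *
st,R=rel(None); print(locd(st["position"])) 
s=grab("side","s19");w=grab("wrist","w19")
cv2.imwrite("pics/w19.png",w["pixels"][:,:,::-1]);crop(s,(240,80,350,210),6,"pics/s19.png")
E
```

```text
t 24.7 p [ 478.6 -209.9  176. ] F [-74.7  19.5  67. ] grip 0.002 tilt x,y [ 0.5899 -0.0629] ang_y 1.2316 j [-0.83 -0.31  2.3   0.62  0.75 -2.39]
[-33.3   1.5 176. ]
```

View pics/s19.png

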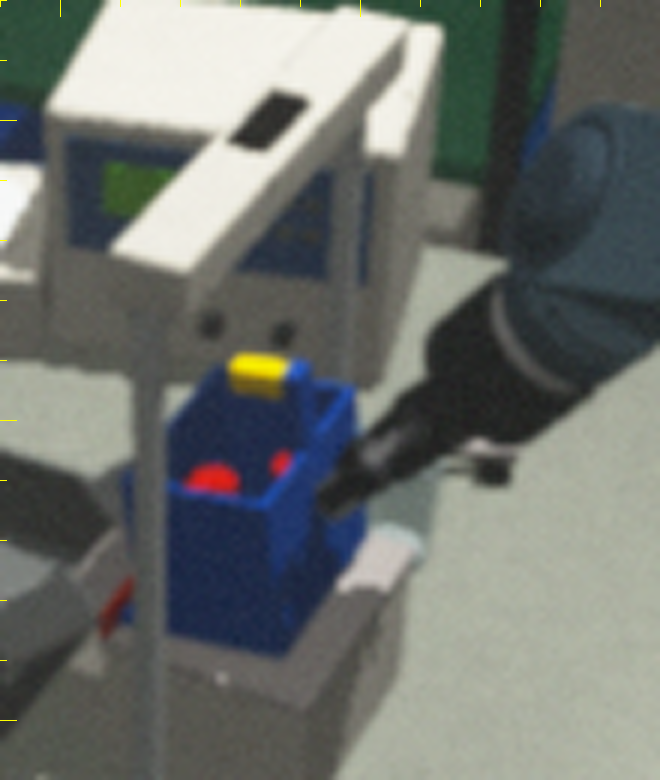

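View pics/w19.png

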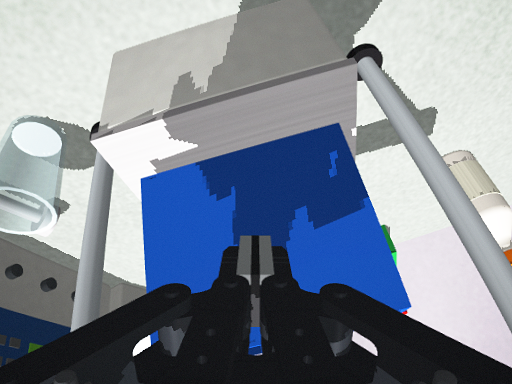

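{"api": "play_rows", "payload": {
  "series": [
    [[-0.25, 0.08, -0.4], 0, -1]
  ]
}}

```text
time_s: 24.92
position: [479.7, -210.3, 183.5]
tcp_rot: [0.487, 2.456, 0.074]
contact_force: [-2.2, -0.0, -0.2]
grip_width: 0.001
```

{"api": "play_rows", "payload": {
  "series": [
    [[0.6, -0.2, 0.1], 0, -1],
    [[0.6, -0.2, 0.1], 0, -1],
    [[0.8, -0.25, -0.3], 0, -1],
    [[0.8, -0.25, -0.6], 0, -1],
    [[0, 0, 0], 0.15, -1]
  ]
}}

```text
time_s: 25.55
position: [449.7, -207.2, 169.0]
tcp_rot: [0.676, 2.418, 0.139]
contact_force: [1.6, 0.9, 0.2]
grip_width: -0.001
```

```bash
python3 - <<'E'
from h import *
st,R=rel(L(DOCK,(-60,1,114))); print(locd(st["position"])) 
B=R.T@np.array([[.9932,.1167,0],[-.1167,.9932,0],[0,0,1]]); print("10mm fwd,left,up",(B*10).round(2).T.tolist())
s=grab("side","s20");t=grab("top","t20")
crop(s,(240,80,350,210),6,"pics/s20.png");crop(t,(250,150,350,240),7,"pics/t20.png")
E
```

```text
t 25.55 p [ 449.7 -207.2  169. ] F [1.6 0.9 0.2] grip -0.001 tilt x,y [ 0.5911 -0.0615] ang_y 1.1039 j [-0.89 -0.38  2.37  0.64  0.78 -2.29]
shift cm [ 2.79 -1.31  4.56]
[-62.3   0.9 169. ]
10mm fwd,left,up [[-7.33, 3.32, 5.94], [4.18, 9.09, 0.08], [-5.37, 2.54, -8.04]]
```

View pics/s20.png

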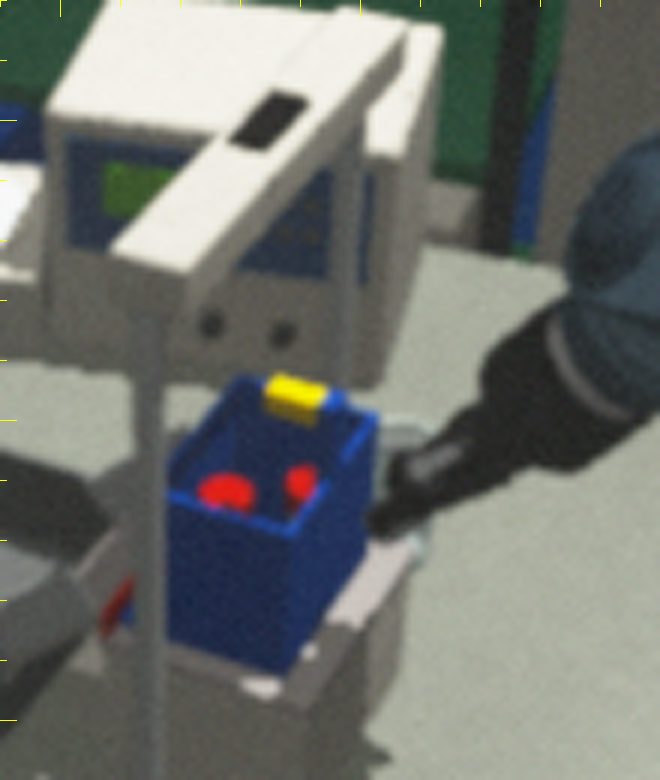

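View pics/t20.png

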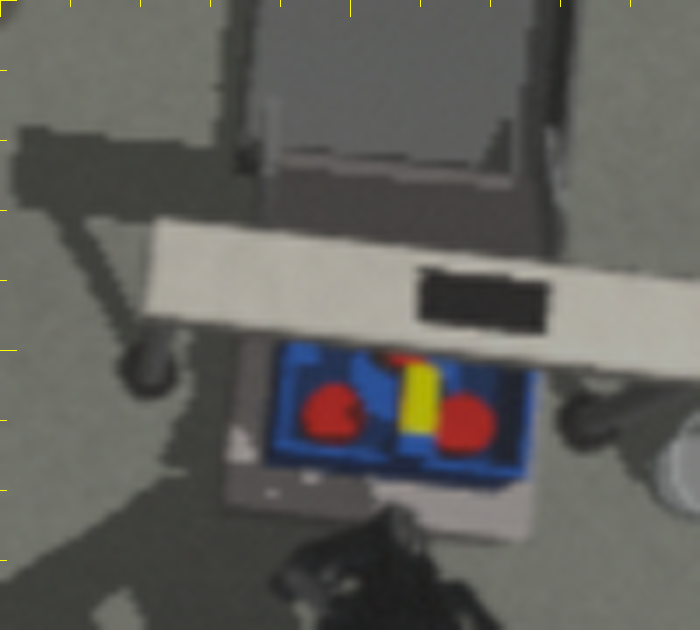

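{"api": "play_rows", "payload": {
  "series": [
    [[0.8, -0.4, 1.25], 0, -1],
    [[0.8, -0.4, 1.25], 0, -1],
    [[0.8, -0.4, 1.25], 0, -1],
    [[0, 0, 0], 0, -1]
  ]
}}

```text
time_s: 26.15
position: [449.8, -207.9, 119.3]
tcp_rot: [0.662, 2.422, 0.134]
contact_force: [0.1, 0.9, -0.4]
grip_width: 0.004
```

```bash
python3 - <<'E'
from h import *
st,R=rel(L(DOCK,(-58,1,121))); print(locd(st["position"])) 
B=R.T@np.array([[.9932,.1167,0],[-.1167,.9932,0],[0,0,1]]); print("10mm fwd,left,up",(B*10).round(2).T.tolist())
w=grab("wrist","w21"); s=grab("side","s21"); cv2.imwrite("pics/w21.png",w["pixels"][:,:,::-1]);crop(s,(240,80,350,210),6,"pics/s21.png")
E
```

```text
t 26.15 p [ 449.8 -207.9  119.3] F [ 0.1  0.9 -0.4] grip 0.004 tilt x,y [ 0.5904 -0.0617] ang_y 1.1133 j [-0.89 -0.27  2.39  0.73  0.68 -2.43]
shift cm [-0.36  0.25  0.11]
[-62.1   0.2 119.3]
10mm fwd,left,up [[-7.37, 3.24, 5.94], [4.07, 9.13, 0.08], [-5.4, 2.47, -8.05]]
```

View pics/w21.png

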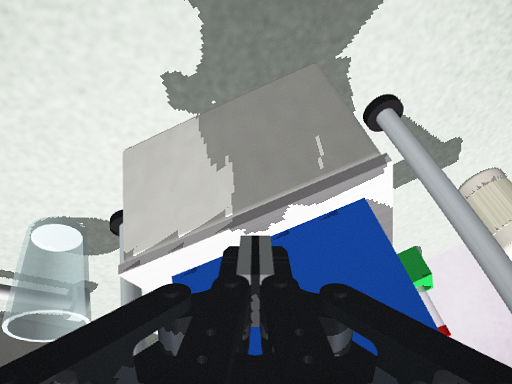

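View pics/s21.png

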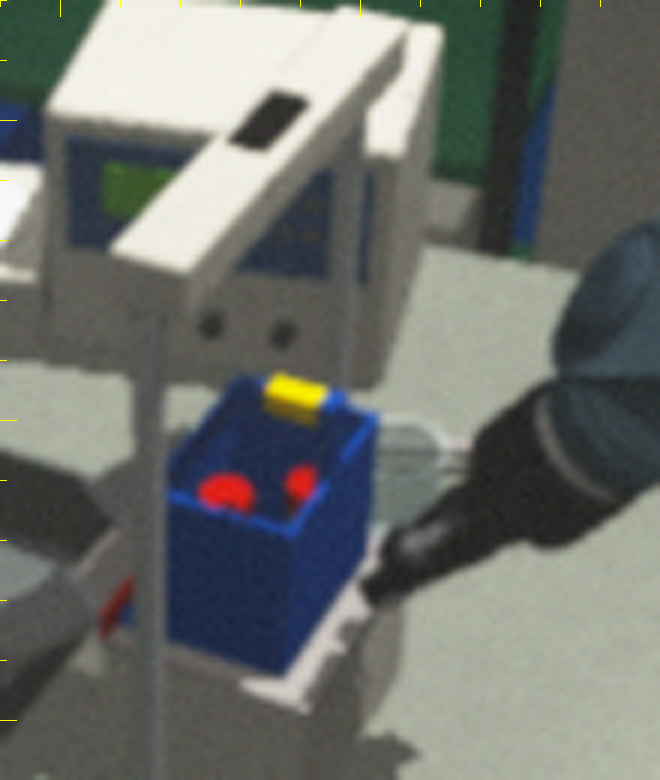

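{"api": "play_rows", "payload": {
  "series": [
    [[-0.55, 0.26, 0.45], 0, -1],
    [[-0.15, 0.07, 0.12], 0, -1],
    [[0, 0, 0], 0, -1]
  ]
}}

```text
time_s: 26.62
position: [461.7, -210.6, 123.0]
tcp_rot: [0.659, 2.418, 0.129]
contact_force: [0.5, -0.3, 0.0]
grip_width: -0.001
```

{"api": "play_rows", "payload": {
  "series": [
    [[-0.22, 0.1, 0.18], 0, -1]
  ]
}}

```text
time_s: 26.75
position: [464.9, -211.0, 123.2]
tcp_rot: [0.658, 2.417, 0.129]
contact_force: [-0.0, -0.3, -0.6]
grip_width: -0.003
```

{"api": "play_rows", "payload": {
  "series": [
    [[-0.22, 0.1, 0.18], 0, -1]
  ]
}}

```text
time_s: 26.88
position: [467.0, -210.9, 122.5]
tcp_rot: [0.656, 2.421, 0.128]
contact_force: [-42.1, 5.0, 24.8]
grip_width: 0.001
```

{"api": "play_rows", "payload": {
  "series": [
    [[-0.54, 0.25, -0.55], 0, -1]
  ]
}}

```text
time_s: 27.0
position: [467.2, -210.6, 128.8]
tcp_rot: [0.657, 2.425, 0.128]
contact_force: [-3.8, -1.4, -1.2]
grip_width: 0.002
```

{"api": "play_rows", "payload": {
  "series": [
    [[-0.6, 0.27, -0.38], 0, -1]
  ]
}}

```text
time_s: 27.12
position: [469.5, -210.9, 135.0]
tcp_rot: [0.657, 2.427, 0.127]
contact_force: [-3.9, -1.3, -1.4]
grip_width: -0.0
```

{"api": "play_rows", "payload": {
  "series": [
    [[-0.6, 0.27, -0.38], 0, -1]
  ]
}}

```text
time_s: 27.25
position: [472.0, -211.1, 141.4]
tcp_rot: [0.658, 2.428, 0.127]
contact_force: [-3.0, -0.5, -0.1]
grip_width: 0.002
```

```bash
python3 - <<'E'
from h import *
st,R=rel(None); print(locd(st["position"])) 
s=grab("side","s22");crop(s,(240,80,350,210),6,"pics/s22.png")
E
```

```text
t 27.25 p [ 472.  -211.1  141.4] F [-3.  -0.5 -0.1] grip 0.002 tilt x,y [ 0.5858 -0.0643] ang_y 1.1153 j [-0.85 -0.25  2.33  0.67  0.69 -2.34]
[-39.7  -0.5 141.4]
```

View pics/s22.png

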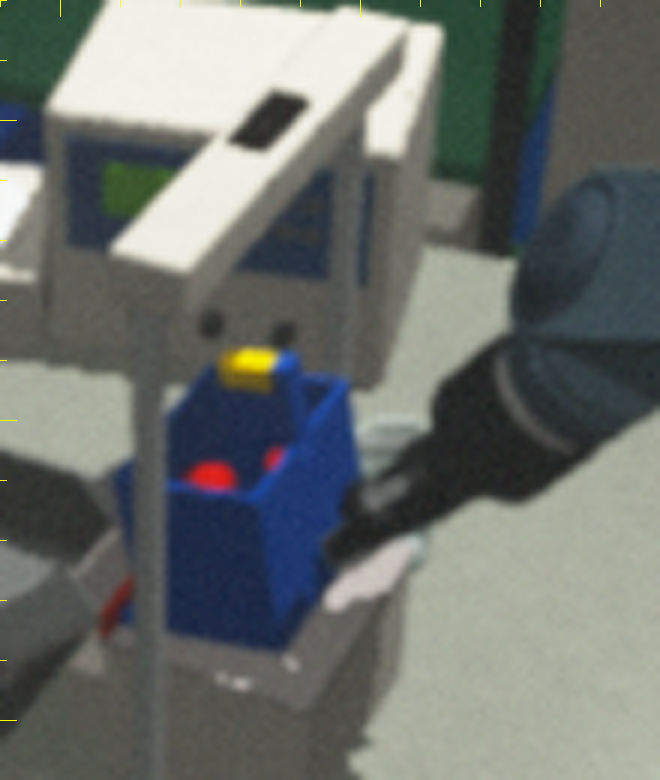

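{"api": "play_rows", "payload": {
  "series": [
    [[-0.68, 0.3, -0.37], 0, -1],
    [[-0.7, 0.31, -0.3], 0, -1],
    [[-0.72, 0.31, -0.24], 0, -1]
  ]
}}

```text
time_s: 27.68
position: [486.5, -212.8, 164.5]
tcp_rot: [0.657, 2.427, 0.127]
contact_force: [-2.4, -0.2, 0.0]
grip_width: 0.001
```

```bash
python3 - <<'E'
from h import *
st,R=rel(None); print(locd(st["position"])) 
E
```

```text
t 27.68 p [ 486.5 -212.8  164.5] F [-2.4 -0.2  0. ] grip 0.001 tilt x,y [ 0.5867 -0.0641] ang_y 1.1158 j [-0.82 -0.26  2.29  0.63  0.71 -2.26]
[-25.2  -0.5 164.5]
```

{"api": "play_rows", "payload": {
  "series": [
    [[-0.76, 0.34, -0.18], 0, -1],
    [[-0.77, 0.34, -0.13], 0, -1],
    [[-0.77, 0.34, -0.06], 0, -1]
  ]
}}

```text
time_s: 28.05
position: [506.6, -215.1, 184.8]
tcp_rot: [0.657, 2.425, 0.127]
contact_force: [-0.6, 0.4, 0.5]
grip_width: 0.002
```

```bash
python3 - <<'E'
from h import *
st,R=rel(None); print(locd(st["position"])) 
s=grab("side","s23");crop(s,(220,60,350,210),5,"pics/s23.png")
t=grab("top","t23");crop(t,(250,130,350,240),6,"pics/t23.png")
E
```

```text
t 28.05 p [ 506.6 -215.1  184.8] F [-0.6  0.4  0.5] grip 0.002 tilt x,y [ 0.5885 -0.0644] ang_y 1.1165 j [-0.79 -0.24  2.23  0.59  0.72 -2.2 ]
[ -4.9  -0.4 184.8]
```

View pics/s23.png

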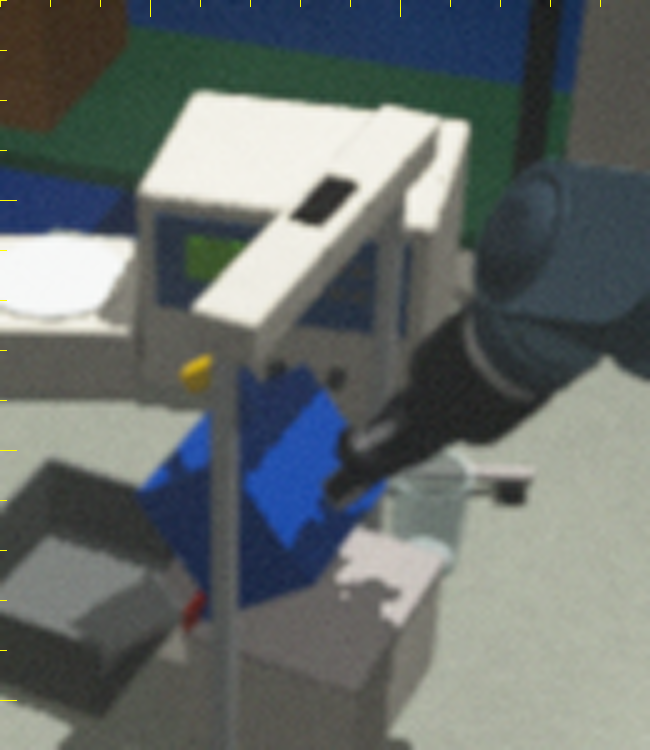

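View pics/t23.png

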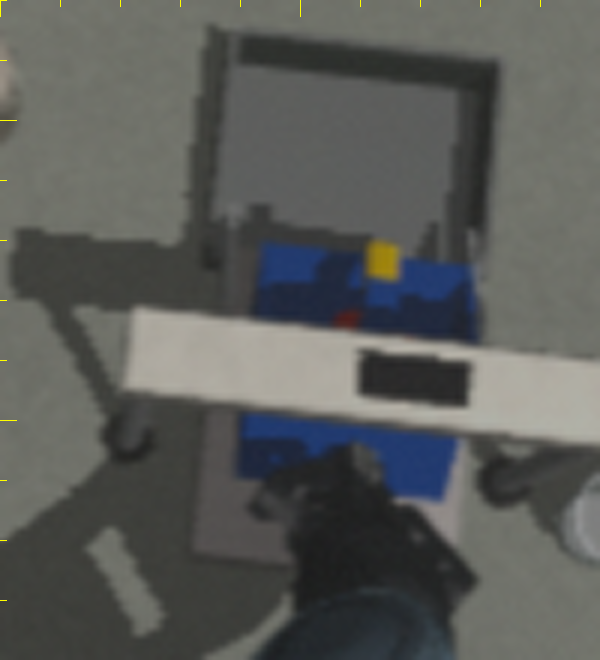

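{"api": "play_rows", "payload": {
  "series": [
    [[-0.78, 0.34, 0.0], 0, -1],
    [[-0.76, 0.33, 0.06], 0, -1]
  ]
}}

```text
time_s: 28.4
position: [521.3, -217.2, 195.3]
tcp_rot: [0.656, 2.424, 0.127]
contact_force: [-0.4, 0.4, -0.4]
grip_width: 0.001
```

```bash
python3 - <<'E'
from h import *
st,R=rel(None); print(locd(st["position"])) 
s=grab("side","s24");crop(s,(200,60,350,210),4,"pics/s24.png")
E
```

```text
t 28.4 p [ 521.3 -217.2  195.3] F [-0.4  0.4 -0.4] grip 0.001 tilt x,y [ 0.5894 -0.0653] ang_y 1.1165 j [-0.77 -0.22  2.19  0.58  0.73 -2.16]
[ 10.   -0.8 195.3]
```

View pics/s24.png

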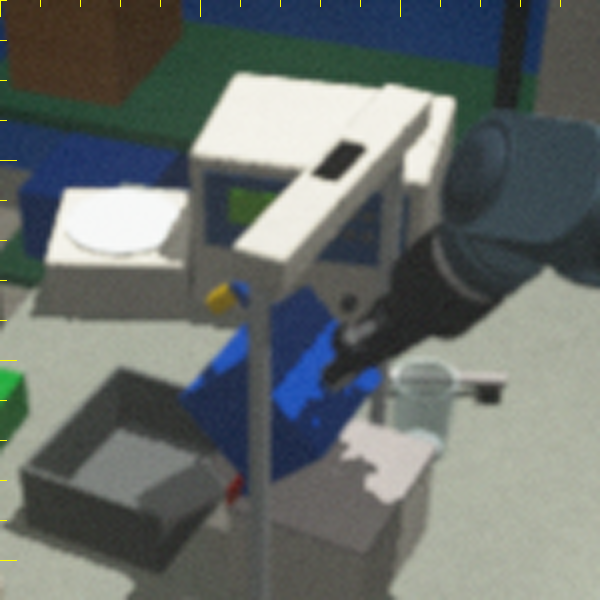

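{"api": "play_rows", "payload": {
  "series": [
    [[-0.72, 0.32, 0.15], 0, -1],
    [[-0.4, 0.18, 0.15], 0, -1],
    [[0, 0, 0], 0, -1]
  ]
}}

```text
time_s: 28.82
position: [535.0, -219.1, 201.7]
tcp_rot: [0.656, 2.422, 0.126]
contact_force: [-0.9, 0.2, 0.8]
grip_width: -0.0
```

```bash
python3 - <<'E'
from h import *
st,R=rel(None); print(locd(st["position"])) 
s=grab("side","s25");crop(s,(200,60,350,210),4,"pics/s25.png")
E
```

```text
t 28.82 p [ 535.  -219.1  201.7] F [-0.9  0.2  0.8] grip -0.0 tilt x,y [ 0.5909 -0.0661] ang_y 1.1171 j [-0.75 -0.19  2.16  0.56  0.72 -2.13]
[ 23.8  -1.  201.7]
```

View pics/s25.png

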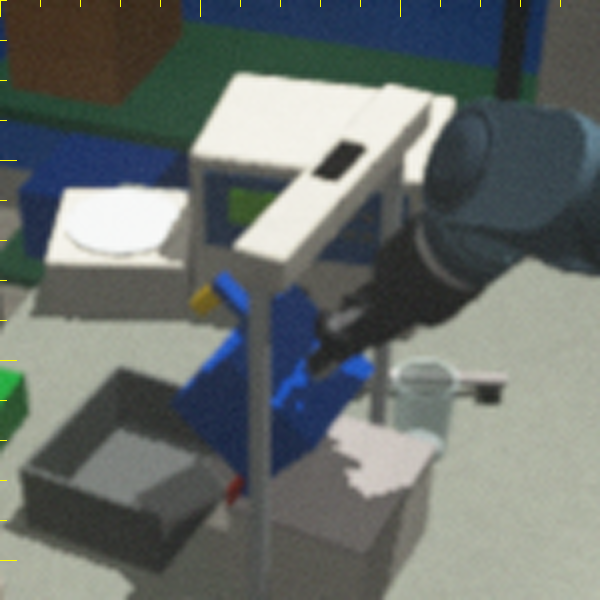

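{"api": "play_rows", "payload": {
  "series": [
    [[0, 0, 0], 0, -1],
    [[0, 0, 0], 0, -1]
  ]
}}

```text
time_s: 29.12
position: [534.8, -219.1, 201.7]
tcp_rot: [0.656, 2.422, 0.126]
contact_force: [-0.8, 0.0, 0.5]
grip_width: -0.001
```

```bash
python3 - <<'E'
from h import *
st,R=rel(None); print(locd(st["position"])) 
s=grab("side","s26");crop(s,(200,60,350,210),4,"pics/s26.png")
E
```

```text
t 29.12 p [ 534.8 -219.1  201.7] F [-0.8  0.   0.5] grip -0.001 tilt x,y [ 0.591  -0.0663] ang_y 1.1167 j [-0.75 -0.19  2.16  0.56  0.72 -2.13]
[ 23.5  -1.  201.7]
```

View pics/s26.png

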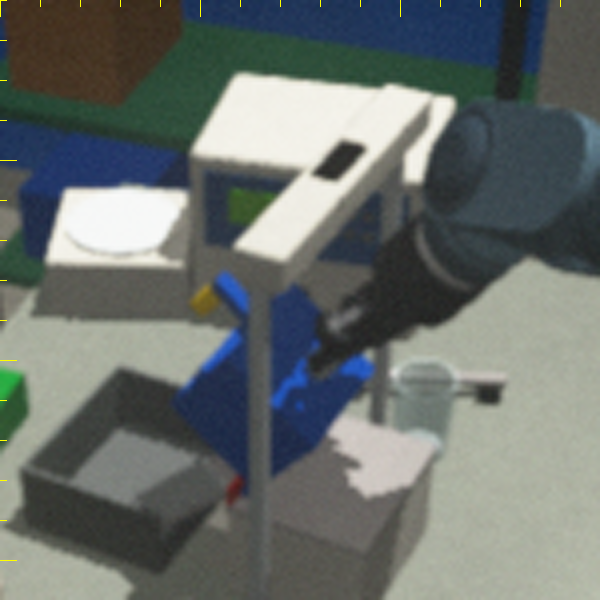

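```bash
python3 - <<'E'
from h import *
t=grab("top","t26");crop(t,(250,130,350,240),6,"pics/t26.png")
s=load("s26");crop(s,(235,115,305,190),9,"pics/s26b.png")
for th in (45,50,55,60):
  a=np.radians(th);c,q=np.cos(a),np.sin(a)
  def P(x,y,z): # tote local rel foot edge
    x-=57; return L(DOCK,(58+x*c+z*q, y, 100-x*q+z*c))
  print(th,[ [proj(d,P(*p))[0].round(1).tolist() for d in (s,t)] for p in ((42,58,100),(-42,-58,0),(-42,58,0),(-18,0,138))])
E
```

```text
45 [[[244.2, 159.3], [293.9, 167.2]], [[295.5, 153.6], [324.7, 210.4]], [[280.8, 173.7], [289.6, 206.5]], [[256.6, 133.5], [313.9, 169.5]]]
50 [[[242.4, 160.1], [293.9, 165.6]], [[293.8, 151.7], [325.1, 208.3]], [[279.0, 171.7], [289.9, 204.4]], [[253.0, 133.7], [314.1, 165.8]]]
55 [[[240.8, 161.0], [293.9, 164.1]], [[292.0, 149.8], [325.6, 206.1]], [[277.0, 169.8], [290.3, 202.1]], [[249.6, 134.1], [314.2, 162.3]]]
60 [[[239.3, 162.1], [293.9, 162.9]], [[290.0, 148.1], [326.1, 203.7]], [[274.9, 168.0], [290.6, 199.7]], [[246.4, 134.9], [314.2, 159.1]]]
```

View pics/t26.png

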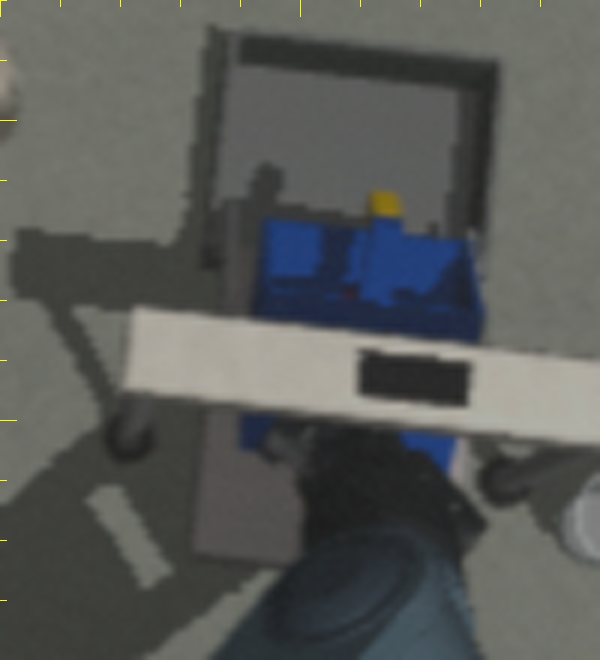

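View pics/s26b.png

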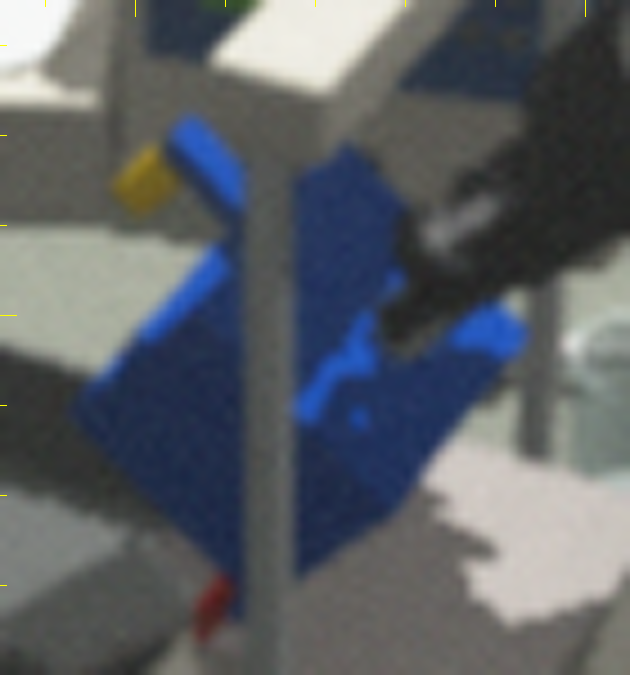

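{"api": "play_rows", "payload": {
  "series": [
    [[-0.6, 0.27, 0.25], 0, -1],
    [[-0.5, 0.22, 0.25], 0, -1]
  ]
}}

```text
time_s: 29.48
position: [547.9, -220.7, 205.3]
tcp_rot: [0.657, 2.421, 0.126]
contact_force: [-0.2, -0.0, 3.2]
grip_width: -0.001
```

```bash
python3 - <<'E'
from h import *
st,R=rel(None); print(locd(st["position"])) 
s=grab("side","s27");crop(s,(200,60,350,210),4,"pics/s27.png")
E
```

```text
t 29.48 p [ 547.9 -220.7  205.3] F [-0.2 -0.   3.2] grip -0.001 tilt x,y [ 0.5914 -0.0668] ang_y 1.1162 j [-0.73 -0.16  2.13  0.55  0.71 -2.11]
[ 36.8  -1.1 205.3]
```

View pics/s27.png

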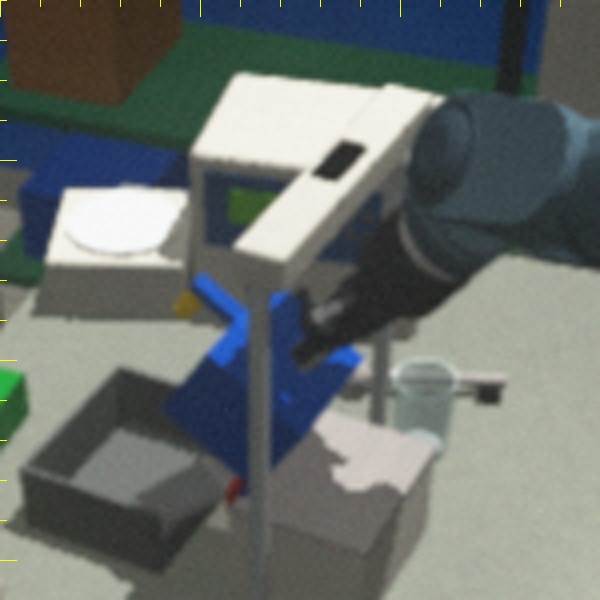

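Going on with one more small push and a wait.

{"api": "play_rows", "payload": {
  "series": [
    [[-0.45, 0.2, 0.3], 0, -1],
    [[0, 0, 0], 0, -1],
    [[0, 0, 0], 0, -1]
  ]
}}

```text
time_s: 29.9
position: [554.4, -220.9, 205.0]
tcp_rot: [0.656, 2.423, 0.127]
contact_force: [0.8, -0.5, -0.1]
grip_width: 0.0
```

```bash
python3 - <<'E'
from h import *
st,R=rel(None); print(locd(st["position"])) 
s=grab("side","s28");crop(s,(200,60,350,210),4,"pics/s28.png")
E
```

```text
t 29.9 p [ 554.4 -220.9  205. ] F [ 0.8 -0.5 -0.1] grip 0.0 tilt x,y [ 0.5903 -0.0652] ang_y 1.117 j [-0.72 -0.15  2.11  0.55  0.71 -2.1 ]
[ 43.3  -0.5 205. ]
```

View pics/s28.png

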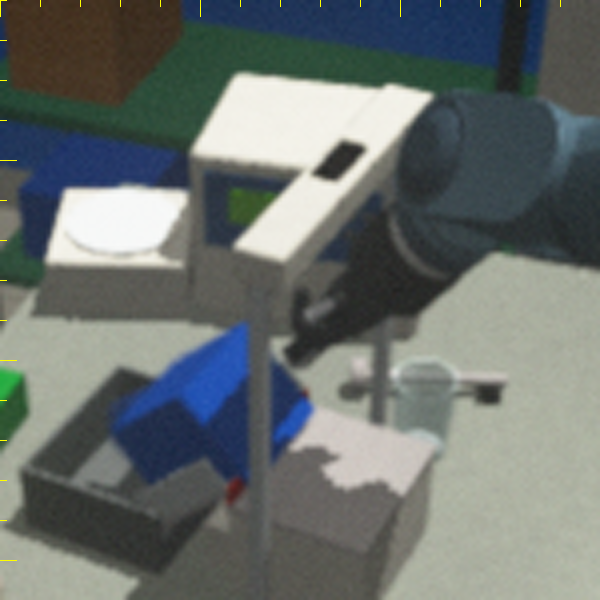

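{"api": "play_rows", "payload": {
  "series": [
    [[0.5, -0.2, -1], 0, -1],
    [[1, -0.4, -2.5], 0, -1],
    [[1, -0.4, -4], 0, -1],
    [[1, 0, -4], 0, -1],
    [[1, 0, -4], 0, -1],
    [[1, 0, -3], 0, -1]
  ]
}}

```text
time_s: 30.7
position: [396.5, -188.2, 322.9]
tcp_rot: [0.656, 2.428, 0.128]
contact_force: [-0.3, -0.8, 0.4]
grip_width: 0.002
```

```bash
python3 - <<'E'
from h import *
st,R=rel(None); print(locd(st["position"])) 
s=grab("side","s29");crop(s,(200,60,350,210),5,"pics/s29.png")
t=grab("top","t29");crop(t,(250,120,350,240),5,"pics/t29.png")
w=grab("wrist","w29");cv2.imwrite("pics/w29.png",w["pixels"][:,:,::-1])
E
```

```text
t 30.7 p [ 396.5 -188.2  322.9] F [-0.3 -0.8  0.4] grip 0.002 tilt x,y [ 0.5867 -0.0628] ang_y 1.1173 j [-0.99 -0.77  2.3   0.51  1.22 -2.12]
[-117.4   13.5  322.9]
```

View pics/s29.png

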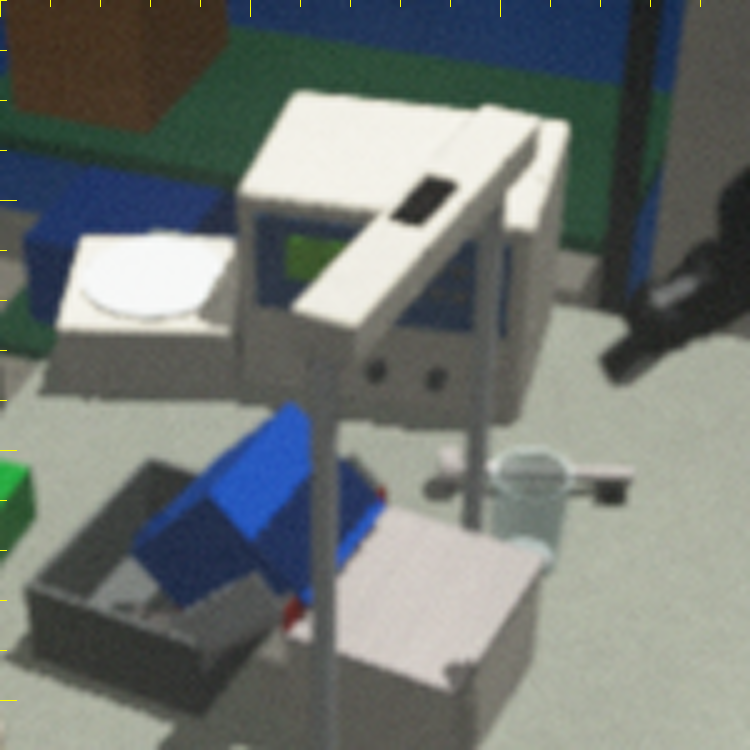

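View pics/t29.png

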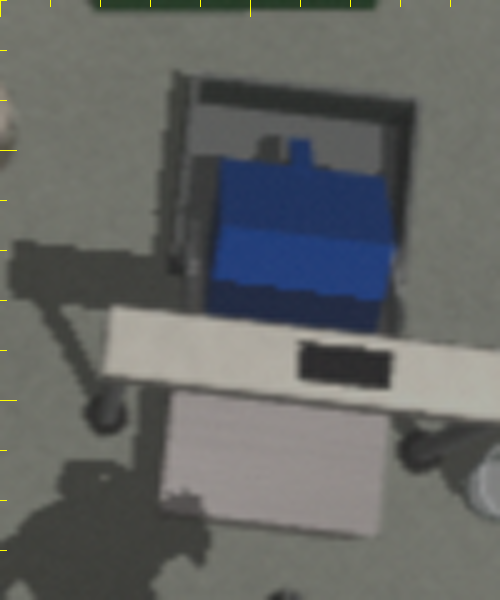

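View pics/w29.png

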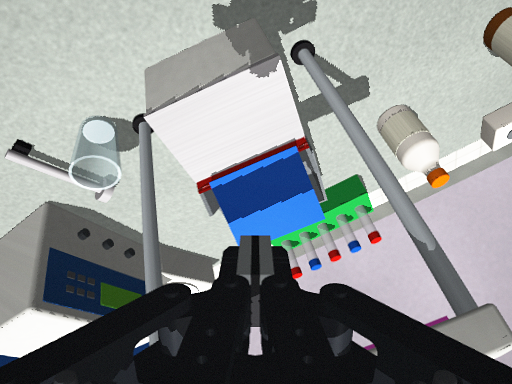

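```bash
python3 - <<'E'
from h import *
s=load("s29");crop(s,(200,140,280,205),9,"pics/s29b.png")
t=load("t29");crop(t,(280,130,340,190),10,"pics/t29b.png")
# tilt angle check
for th in (125,130,135,140):
  a=np.radians(th);c,q=np.cos(a),np.sin(a)
E
```

```text
(no output)
```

View pics/s29b.png

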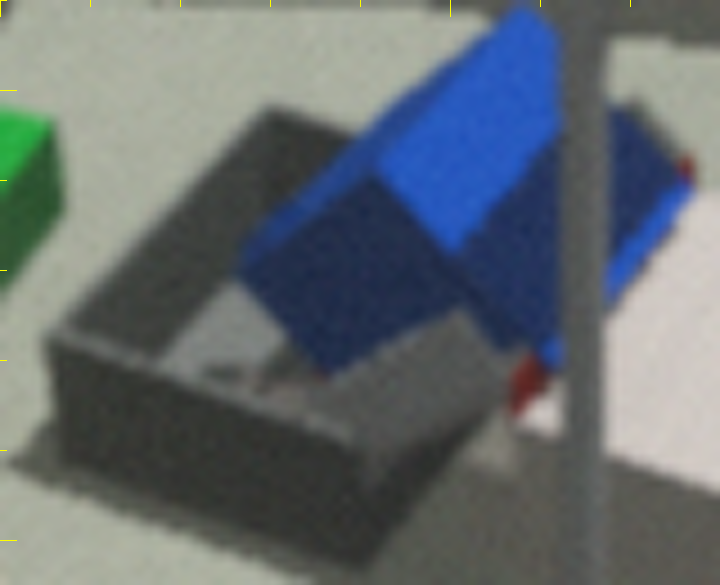

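View pics/t29b.png

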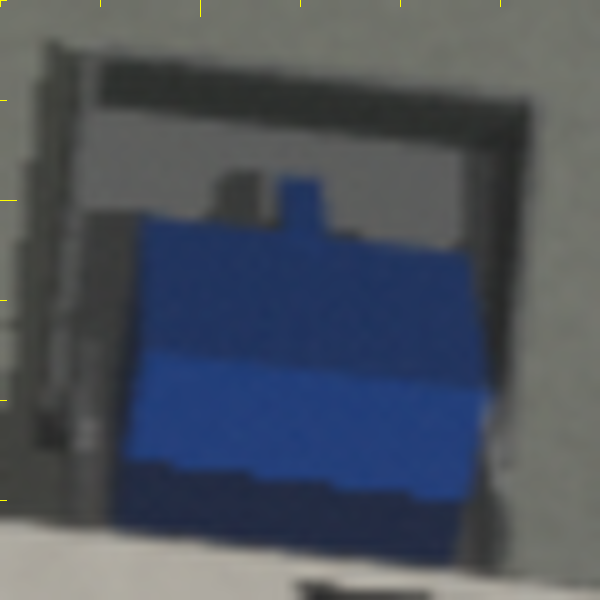

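```bash
python3 - <<'E'
from h import *
from bench import imaging
for n,box in (("side",(205,155,265,200)),("top",(283,132,337,172))):
    a=np.mean([imaging.get_image(n)["pixels"].astype(float) for _ in range(4)],0)
    x0,y0,x1,y1=box; c=a[y0:y1,x0:x1]; c=np.clip((c-15)*2.6,0,255).astype(np.uint8)[:,:,::-1]
    hsv=cv2.cvtColor(c,cv2.COLOR_BGR2HSV); hsv[...,1]=np.clip(hsv[...,1].astype(int)*2,0,255); c=cv2.cvtColor(hsv,cv2.COLOR_HSV2BGR)
    cv2.imwrite(f"pics/{n}_enh.png",cv2.resize(c,None,fx=12,fy=12,interpolation=cv2.INTER_CUBIC))
E
```

```text
(no output)
```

View pics/side_enh.png

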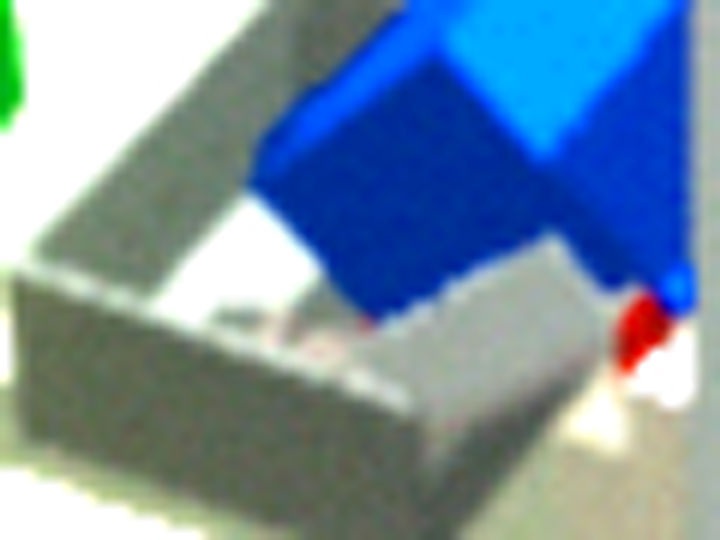

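View pics/top_enh.png

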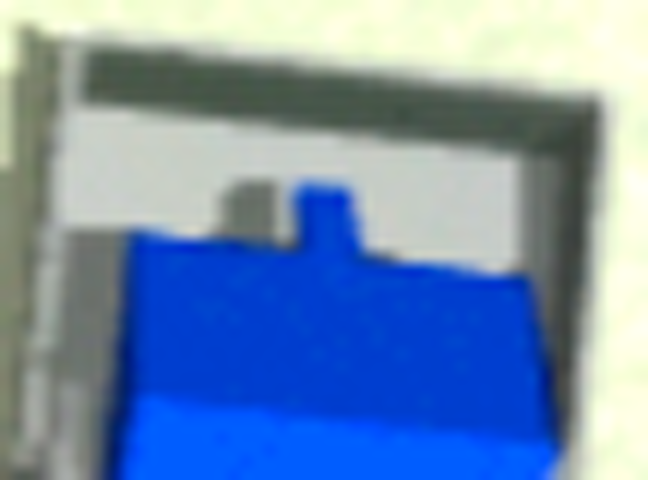

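```bash
python3 - <<'E'
from h import *
s=load("s29")
for uv in ((226,182),(231,183.5),(236,181.7),(224,181.5)):
  print(uv,[locd(atz(s,uv,z)).tolist() for z in (5,18,33)])
# mouth corners predicted at 135deg about hooking: tray interior
T=L
print("tray mid approx: chute end 129; tray inner", 129, 129+130)
for l in ((133,80,36),(133,-80,36),(263,80,70),(263,-80,70),(133,80,5),(198,0,5)): print(l,proj(s,L(DOCK,l))[0].round(1),proj(load("t29"),L(DOCK,l))[0].round(1))
E
```

```text
(226, 182) [[226.5, 13.2, 5.0], [218.1, 25.5, 18.0], [208.5, 39.6, 33.0]]
(231, 183.5) [[205.7, 12.0, 5.0], [197.7, 24.3, 18.0], [188.4, 38.5, 33.0]]
(236, 181.7) [[194.2, -5.0, 5.0], [186.4, 7.5, 18.0], [177.3, 22.0, 33.0]]
(224, 181.5) [[234.5, 14.1, 5.0], [226.1, 26.4, 18.0], [216.4, 40.5, 33.0]]
tray mid approx: chute end 129; tray inner 129 259
(133, 80, 36) [238.7 194.8] [284.8 170.8]
(133, -80, 36) [259.9 168.5] [327.7 175.6]
(263, 80, 70) [206.1 176.3] [289.  134.5]
(263, -80, 70) [229.3 151.7] [332.4 139.3]
(133, 80, 5) [239.1 201.3] [284.2 172.5]
(198, 0, 5) [234.4 182.2] [306.8 158.2]
```

```bash
python3 - <<'E'
from h import *
from bench import imaging
a=np.mean([imaging.get_image("side")["pixels"].astype(float) for _ in range(8)],0)
np.save("pics/savg.npy",a)
b=load("s25")["pixels"].astype(float)
r=a[...,0]-a[...,1:].mean(-1)
print("redness now"); print(r[176:190,218:244].round(0).astype(int))
c=np.clip((a[170:195,212:248]/110),0,1)**.6*255
cv2.imwrite("pics/sg.png",cv2.resize(c.astype(np.uint8)[:,:,::-1],None,fx=20,fy=20,interpolation=cv2.INTER_LANCZOS4))
E
```

```text
redness now
[[ -1  -2  -1  -2  -2  -2  -3  -2  -2  -3  -3  -3  -6 -15 -23 -26 -26 -26
  -26 -26 -26 -25 -26 -26 -26 -25]
 [ -1  -2  -1  -2  -3  -2  -3  -2  -2  -2  -2  -2  -4  -8 -18 -24 -26 -26
  -26 -25 -26 -26 -25 -24 -23 -21]
 [ -1  -2  -2  -2  -2  -2  -3  -2  -2  -2  -2  -2  -3  -4 -10 -20 -25 -25
  -26 -26 -26 -26 -24 -23 -14 -11]
 [ -1  -2  -2  -2  -2  -2  -2  -3  -2  -3  -2  -3  -2  -2  -4 -13 -20 -25
  -25 -27 -26 -22 -19 -15  -5  -3]
 [ -2  -2  -2  -3  -2  -2  -1  -1  -1  -1  -1  -1  -2   0  -2  -5 -11 -17
  -24 -24 -20 -14  -8  -5  -3  -2]
 [ -1  -2  -3  -2  -1  -2  -1   0  -1   2   1   2   0   0  -2  -2  -1  -1
  -11 -13 -10  -4  -3  -2  -1  -1]
 [ -1  -1  -3  -2  -1  -2  -2  -1   1   4   4   3   3   2   2   1   2   5
   -1  -6  -2  -3  -1  -1  -1   0]
 [  0   0  -1   0  -1   0  -2   0   0   2   2   2   4   4   4   2   1   0
   -1  -1  -1  -1  -2  -2  -1  -1]
 [  0   0   0   0   0   0  -1  -2  -1   0  -1   0   3   4   3   2   0  -2
   -1  -2  -2  -2  -1  -1   0  -1]
 [  0   0   0   0   0   0  -1  -1   0  -1  -2  -1   0   0   0   2   2   0
   -1   0  -1  -1  -1  -1   0  -1]
 [  1   0   0   0   0  -1   0   0  -1  -1   0   0  -1  -1   0   0   0  -1
   -1  -2   0  -1  -1  -1  -2  -2]
 [  0   0   0   0   1   0   0   0  -1   0  -1   0   0  -1   0  -1  -2   0
   -1  -1  -1   0  -1  -2   0  -1]
 [ -1  -1   0   0  -1   1   0   0  -1   0   0  -1   0   0   0  -1  -1  -1
   -1  -2  -1  -1  -1   0   0   0]
 [  1  -1   0   1   0   0   1   0   0   0   0   0   0   0  -1  -1   0   0
    0  -1  -1  -1   0   1   1   2]]
```

View pics/sg.png

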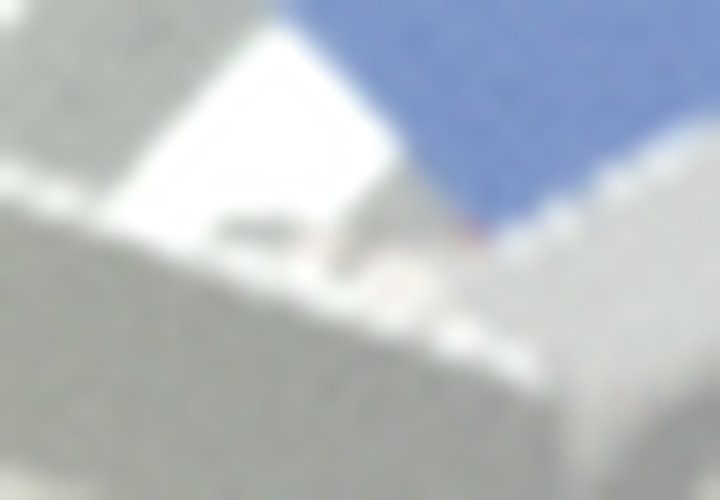

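{"api": "play_rows", "payload": {
  "series": [
    [[-2.7, 1.24, -4.0], 0, -1],
    [[-2.7, 1.24, -4.0], 0, -1],
    [[-2.7, 1.24, -4.0], 0, -1],
    [[-2.7, 1.24, -4.0], 0, -1],
    [[0, 0, 0], 0.18, -1],
    [[0, 0, 0], 0.18, -1],
    [[0, 0, 0], 0.18, -1],
    [[0, 0, 0], 0.18, -1]
  ]
}}

```text
time_s: 32.65
position: [399.5, -187.9, 527.2]
tcp_rot: [1.524, 2.064, 0.424]
contact_force: [-0.5, -0.0, 0.0]
grip_width: 0.005
```

{"api": "play_rows", "payload": {
  "series": [
    [[0, 0, 0], 0.18, -1],
    [[0, 0, 0], 0.18, -1],
    [[0, 0, 0], 0.18, -1],
    [[0, 0, 0], 0.18, -1],
    [[0, 0, 0], 0.18, -1],
    [[0, 0, 0], 0.18, -1],
    [[0, 0, 0], 0.18, -1],
    [[0, 0, 0], 0.18, -1]
  ]
}}

```text
time_s: 33.65
position: [399.3, -187.9, 527.8]
tcp_rot: [2.775, 0.535, 0.882]
contact_force: [0.3, -0.4, -0.8]
grip_width: -0.0
```

{"api": "play_rows", "payload": {
  "series": [
    [[0, 0, 0], 0.18, -1],
    [[0, 0, 0], 0.18, -1],
    [[0, 0, 0], 0.18, -1],
    [[0, 0, 0], 0.18, -1],
    [[0, 0, 0], 0.1, -1]
  ]
}}

```text
time_s: 34.28
position: [399.2, -187.9, 528.2]
tcp_rot: [-2.835, 0.675, -0.944]
contact_force: [0.6, 0.1, -0.0]
grip_width: 0.003
```

```bash
python3 - <<'E'
from h import *
st,R=rel(L(DOCK,(100,0,500))); print(locd(st["position"]),R.round(2).tolist()) 
B=R.T@np.array([[.9932,.1167,0],[-.1167,.9932,0],[0,0,1]]); print("10mm fwd,left,up",(B*10).round(2).T.tolist())
rel(L(DOCK,(276,0,370)))
E
```

```text
t 34.27 p [ 399.2 -187.9  528.2] F [ 0.6  0.1 -0. ] grip 0.003 tilt x,y [ 0.5868 -0.063 ] ang_y -1.9735 j [-0.98 -0.71  1.91  0.47  1.51  1.13]
shift cm [15.23 -4.01 14.94]
[-114.8   14.1  528.2] [[0.71, -0.38, 0.59], [-0.43, -0.9, -0.06], [0.55, -0.21, -0.81]]
10mm fwd,left,up [[7.59, -2.76, 5.9], [-3.46, -9.38, 0.06], [5.52, -2.08, -8.07]]
t 34.27 p [ 399.2 -187.9  528.2] F [ 0.6  0.1 -0. ] grip 0.003 tilt x,y [ 0.5868 -0.063 ] ang_y -1.9735 j [-0.98 -0.71  1.91  0.47  1.51  1.13]
shift cm [21.4  -6.15 35.82]
```

{"api": "play_rows", "payload": {
  "series": [
    [[3.8, -1.0, 3.7], 0, -1],
    [[3.8, -1.0, 3.7], 0, -1],
    [[3.8, -1.0, 3.6], 0, -1],
    [[3.8, -1.0, 3.6], 0, -1]
  ]
}}

```text
time_s: 34.78
position: [612.9, -229.0, 507.8]
tcp_rot: [-2.837, 0.68, -0.96]
contact_force: [0.1, -0.8, 1.2]
grip_width: 0.003
```

```bash
python3 - <<'E'
from h import *
st,R=rel(L(DOCK,(276,0,400))); print(locd(st["position"])) 
E
```

```text
t 34.77 p [ 612.9 -229.   507.8] F [ 0.1 -0.8  1.2] grip 0.003 tilt x,y [ 0.5924 -0.0733] ang_y -1.9769 j [-0.65 -0.18  1.59  0.33  1.18  1.35]
shift cm [ 6.96 -2.82 19.02]
[102.3  -1.7 507.8]
```

{"api": "play_rows", "payload": {
  "series": [
    [[1.75, -0.7, 4.75], 0, -1],
    [[1.75, -0.7, 4.75], 0, -1],
    [[1.75, -0.7, 4.75], 0, -1],
    [[1.75, -0.7, 4.75], 0, -1]
  ]
}}

```text
time_s: 35.28
position: [793.4, -248.5, 399.2]
tcp_rot: [-2.836, 0.678, -0.966]
contact_force: [-0.6, -0.7, 0.4]
grip_width: -0.003
```

```bash
python3 - <<'E'
from h import *
st,R=rel(None); print(locd(st["position"])) 
w=grab("wrist","w30");cv2.imwrite("pics/w30.png",w["pixels"][:,:,::-1]); print("cam",locd(-w["R"].T@w["t"]), "floor pt",proj(w,L(DOCK,(190,0,5))))
E
```

```text
t 35.27 p [ 793.4 -248.5  399.2] F [-0.6 -0.7  0.4] grip -0.003 tilt x,y [ 0.5951 -0.0745] ang_y -1.9753 j [-0.51  0.25  1.34  0.28  0.96  1.44]
[283.8  -0.  399.2]
cam [253.3 -25.4 554.8] floor pt [[326.56211225 351.99290755]]
```

View pics/w30.png

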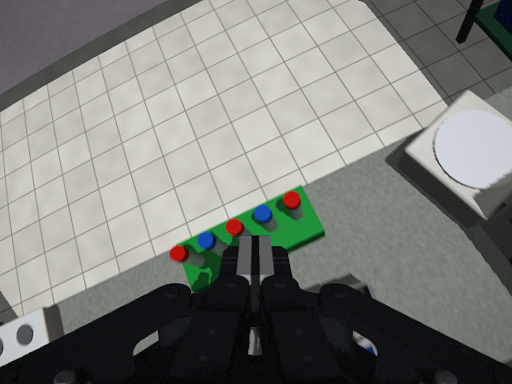

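{"api": "play_rows", "payload": {
  "series": [
    [[-1, 0, -1.5], -0.14, 1],
    [[-1, 0, -1.5], -0.14, 1],
    [[0, 0, -1.5], -0.12, 1],
    [[0, 0, 0], 0, 1],
    [[0, 0, 0], 0, 1]
  ]
}}

```text
time_s: 35.95
position: [754.8, -237.1, 406.1]
tcp_rot: [2.943, -0.09, 0.946]
contact_force: [-0.0, 0.5, -0.0]
grip_width: 0.999
```

```bash
python3 - <<'E'
from h import *
st,R=rel(None); print(locd(st["position"])) 
w=grab("wrist","w31");cv2.imwrite("pics/w31.png",w["pixels"][:,:,::-1]); print("cam",locd(-w["R"].T@w["t"]), "floor pt",proj(w,L(DOCK,(190,0,5))))
crop(w,(150,250,400,384),3,"pics/w31b.png")
E
```

```text
t 35.95 p [ 754.8 -237.1  406.1] F [-0.   0.5 -0. ] grip 0.999 tilt x,y [ 0.5804 -0.064 ] ang_y -1.641 j [-0.52  0.16  1.42  0.28  0.99  1.02]
[244.1   6.7 406.1]
cam [220.2   9.1 564.8] floor pt [[249.30365663 328.55375357]]
```

View pics/w31b.png

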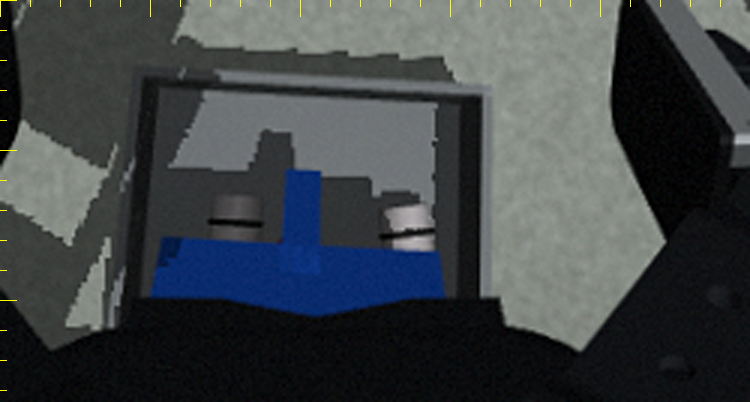

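```bash
python3 - <<'E'
from h import *
w=load("w31")
for n,uv in {"plugL end":(229,314.5),"plugL lip":(229,329.5),"plugR end":(286,318),"plugR lip":(288,332)}.items():
  print(n,[locd(atz(w,uv,z)).tolist() for z in (5,20,35,65)])
c=np.clip(w["pixels"][295:350,190:320].astype(float)*2.2,0,255).astype(np.uint8)[:,:,::-1]
cv2.imwrite("pics/w31c.png",cv2.resize(c,None,fx=6,fy=6,interpolation=cv2.INTER_CUBIC))
E
```

```text
plugL end [[209.3, 32.5, 5.0], [209.6, 31.8, 20.0], [209.9, 31.2, 35.0], [210.4, 30.0, 65.0]]
plugL lip [[187.1, 31.0, 5.0], [188.0, 30.4, 20.0], [188.9, 29.9, 35.0], [190.7, 28.7, 65.0]]
plugR end [[208.0, -56.2, 5.0], [208.4, -54.4, 20.0], [208.7, -52.7, 35.0], [209.3, -49.2, 65.0]]
plugR lip [[187.4, -59.7, 5.0], [188.3, -57.9, 20.0], [189.2, -56.0, 35.0], [190.9, -52.4, 65.0]]
```

View pics/w31c.png

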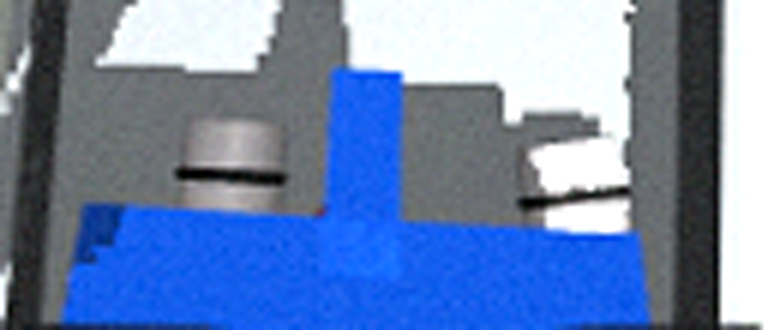

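```bash
python3 - <<'E'
from h import *
w=load("w31"); print("wrist red spot",[locd(atz(w,(243.7,330.3),z)).tolist() for z in (10,20,30)])
s=grab("side","s32");cv2.imwrite("pics/s32.png",s["pixels"][:,:,::-1]); rel(None)
E
```

```text
wrist red spot [[187.3, 8.5, 10.0], [187.9, 8.5, 20.0], [188.5, 8.5, 30.0]]
t 36.05 p [ 754.9 -237.2  406.4] F [ 0.7  1.4 -0.2] grip 1.0 tilt x,y [ 0.5807 -0.0642] ang_y -1.6404 j [-0.52  0.16  1.42  0.28  0.99  1.02]
```

View pics/s32.png

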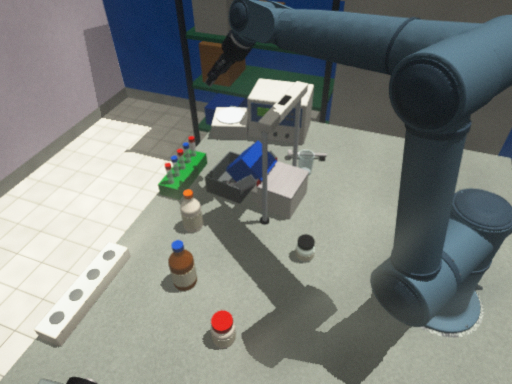

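The tote lies hooked on the chute and the bystanders stand where they were. The third plug's red head triangulates from two cameras to about 19 mm above the bench, inside the tray. The arm is clear of everything, so I'm handing the job in.

```bash
python3 -c "
from bench import job
print(job.finish_job())"
```

```text
the job is handed in; nothing more can be done
None
```

The tote is tipped over the red stop and rests on the chute, mouth down and hooked by its foot. All three plugs appear to be in the tray. I handed the job in at about 36 s.

**Carry and docking:** I carried the tote level by its handle and set it on the rear of the stand. The moves have no direct way to lean the tool back. I got about 36° of lean by driving the arm against its reach limit in free air. Then I regrasped the handle and set the tote down square, its foot about 1–2 mm behind the stop.

**Tipping:** I tipped it with the closed fingers low on the rear wall, following its arc at about 3 N, until it went over by itself.

**Last checks:**
- **Tote:** the side, top and wrist pictures show it on the chute behind the stop, with the arm clear of it.
- **Plugs:** two show clearly on the tray floor. The third shows only as a red spot of its head; two cameras place it in the tray, about 19 mm above the bench, but I did not see the whole plug.
- **Lamp and bystanders:** the last side view shows them standing, with nothing seen moved.

**Things that did not go cleanly:**
- **First push:** I pushed too high and too level. It jammed at about 10° of tilt, and the wrist force reached about 100 N for a moment (the limit is 120 N). I let the tote back upright and began again lower.
- **Level while carrying:** it was off by up to about 1°.
- **Joint 3:** it read 0.126 rad while held at its reach limit, which is listed as 0.13 (possibly rounded).

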